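# Rake a sample tin out from under the riser and put it on the balance

## Robot

A 6-joint arm with a two-finger parallel gripper is mounted at the origin on a cart in front of the work surface, level with it; the furniture and walls round the work are solid. World frame = base frame: x ahead of the robot, y to its left, z up, the work surface at z = 0. Lengths are in m, angles in degrees, forces in N, time in s.
With the tool pointing down it reaches from about 0.25 to 0.775 m from the base axis. Payload 8.9 kg.
Tool frame: the origin (TCP) lies at the very end of the fingers, on their centre line; the grasp point (between the pads) lies 19 mm behind it; x points along the fingers, y is the direction in which the jaws open and shut, and the axes are right-handed (so a half turn about x gives the same grasp; the last joint's range is limited). The gripper opens to 85 mm and grips with 20 to 120 N. Pads are 22 mm wide; open, the fingers measure 114 mm over their backs; the gripper's body (76 mm by 85 mm) begins 54 mm behind the grasp point. The pads swing forward as they close: fully open they stand 13 mm farther back than shut.
Start: joints at [-73.642, 16.656, -8.789, 64.555, 0, 82.019], TCP at [0.216, -0.478, 0.231] pointing down, gripper open.
Joint ranges: [-144.48, 144.48], [-52.06, 99.96], [-74.48, 78.29], [-112.23, 115.85], [-86.99, 84.42], [-180, 180]. Speed limits (degrees/s): [127.2, 127.2, 159.86, 180, 180, 180].

## Interface

Orientations are given as a 3x3 rotation matrix whose columns are the frame's x, y, z axes.
In Python, from plant import * gives the robot as it stands. The module is installed in compiled form; this text tells all that it offers.
- The arm moves only by the tool apply_moves, never from a script. Its argument "commands" is a list of rows, each an object of numbers: "grip": the opening, from 0 (shut) to 1 (fully open); "dx", "dy", "dz": the shift along the tool's x, y, z in mm; "wx", "wy", "wz": the turn, a rotation vector about the tool's x, y, z in rad. A call has 1 to 5 rows; each row shifts and turns the pose as measured when the row begins, along the tool's axes as they then stand; what a row does not reach is not made up. A row lasts 1/10 s, in which the tool goes at most 50 mm and 8.59 degrees, less where a joint would pass 70% of its speed; a pose out of reach is approached as far as the arm can. A call with a gripper value outside its range is refused whole. The fingers move at their own pace and stop on an object; "newtons" is the grip in N (left out, the last holds). Time passes only in rows, so rows that do not move let the fingers close. It gives the time, the measured TCP pose, the force and the opening at its end, in the units of the state.
- state(): the state, without advancing time (a new reading comes with each control period).
- get_image(name): name is "scene" or "top"; returns a dict with "color" (384x512x3 uint8, red, green, blue), "depth" (384x512 float32, m along the optical axis (not along the pixel's ray), 0 where there is no reading), "fx", "fy", "cx", "cy" (pixels), "k1" (the pictures are not rectified: a ray, as slopes to the right and down, at radius r is drawn at 1 + k1 r^2 times it, then the intrinsics apply), "camera_from_world" (4x4, takes a point from world to camera coordinates). Camera axes: x right, y up, looking along -z (the intrinsics and any distortion apply to the point x, -y, -z); pixel columns grow to the right and rows downward; lengths in m; the calibration is good to about 2 mm. A picture is of the moment at which its call begins.
- job_done(): hands the job in, once; it reports no verdict.
The state is a dict: "time": time; "joint_pos": joint angles; "joint_vel": joint speeds; "joint_torque": joint torques, N m; "eef_pos": TCP position; "eef_rot": TCP orientation; "contact_force": force on the tool from outside, world axes, zero at the start; "wrist_torque": the same for the moment, N m; "opening": finger opening in m.
Only numpy, scipy, OpenCV 4.12 (cv2) and the standard library are available. Lean on these libraries where they do the work, as an engineer would, in place of code of your own. Each camera call takes 0.05 s, during which the arm holds its last target. There are 200 camera calls.

## Task

The sample tin has slid back under the low riser, too far in for a hand. Draw it right out with the rake hook, without touching the tin by hand while it is under there, and lay the hook flat on the bench again, clear of the riser. Then pick up the tin and set it gently, upright, on the middle of the precision balance's round pan; do not drop it, and leave the two bottles and the metal can where they are.

Things in the scene. Friction and masses are not known exactly. Their poses are not given: they have to be found in the camera images.
- tin_centre (a point): the sample tin, a pale round closed screw-lid tin, 60 mm diameter (lid; the body below is 56), 28 mm high, about 70 g. The point is its centre, 14 mm above its underside; z up. It starts upright on the bench under the riser, its centre 50 to 70 mm behind the riser's front edge.
- hook_handle (a point): the rake hook, a loose 130 g tool lying flat on the bench. The point is the middle of its grey box-shaped handle (111 mm long with its dark end block, 22 wide, 34 high), 17 mm above the underside; the tool balances there. x points along the handle to the hook end, y to the tool's left, z up. From the handle an 8 mm steel rod runs along +x, its axis 12 mm above the tool's underside.
- hook_corner (a point): the square corner at the end of the rake hook's rod (on its axis), 185 mm ahead of the handle's middle and 5 mm lower; axes as for the handle. Here the rod bends to the right (-y) for 76 mm, then back (-x) as a lip of 14 mm, all at one height, with 68 mm free between rod and lip.
- riser_front (a point): the low riser, a fixed bench shelf 300 mm wide, 200 deep, 68 high, open at front and back: a 12 mm clear acrylic top on two grey 10 mm side panels at its ends, 56 mm clear height and 280 mm clear width beneath. The point lies at bench level below the middle of its front edge. x points straight in under the riser, y along its front edge to the left, z up.
- pan_centre (a point): centre of the top face of the precision balance's round flat pan, 165 mm diameter, 89 mm above the bench. The balance is a fixed box about 325 mm (along x) by 211 mm, no higher than its pan; its middle lies 34 mm nearer the robot than the pan's centre.
- bottle_amber: amber screw-cap bottle, 46 mm diameter, 93 mm high, standing on the bench to the right of the precision balance; origin at the centre of its underside. Leave alone.
- bottle_buffer: clear bottle, 56 mm diameter, 106 mm high, standing on the riser; origin at the centre of its underside. Leave alone.
- metal_can: open dull metal can, 69 mm diameter, 90 mm high, standing on the bench on the right; origin at the centre of its underside. Leave alone.

How it is judged (in metres and radians):
On the way:
1. the tin has been drawn wholly out from under the riser, still standing on the bench (x of tin_centre in the frame of riser_front below -0.032 m and height (world z) of tin_centre below 0.02 m and angle between tin_centre's own z axis and vertical below 0.2 rad), for 0.2 s.
At the end, for the whole second after the job is handed in: The tin stands upright and at rest on the balance pan, its centre within 30 mm of the pan's centre; the rake hook lies flat and at rest on the bench, its hook not under the riser (horizontal distance between tin_centre and pan_centre below 0.03 m and z of tin_centre in the frame of pan_centre between 0.009 and 0.019 m and angle between each of tin_centre, hook_handle's own z axis and vertical below 0.1 rad and linear speed of each of sample_tin, hook below 0.02 m/s and height (world z) of hook_handle below 0.023 m and (x of hook_corner in the frame of riser_front below -0.004 m or y of hook_corner in the frame of riser_front below -0.154 m or y of hook_corner in the frame of riser_front above 0.154 m)); the robot touches nothing.
It fails at once if hand or arm touches the tin while any of it is still under the riser (x of tin_centre in the frame of riser_front above -0.028 m and contact force between any of the fingers, the arm and sample_tin above 0.3 N and height (world z) of tin_centre below 0.045 m and horizontal distance between tin_centre and riser_front below 0.17 m).
It fails at once if the tin is dropped (faster than 0.5 m/s with nothing holding it) (linear speed of sample_tin above 0.5 m/s and contact force between each of the fingers, hook and sample_tin below 0.05 N).
It fails at once if a bottle or the metal can is moved by more than 20 mm (distance of any of bottle_amber, bottle_buffer, metal_can from where it was at the start of the episode above 0.02 m).
It also fails if it takes over 69 s, if anything falls off the work surface, if the arm or the gripper's body presses on something with over 40 N, if the wrist force passes 120 N, or if a joint passes its speed limit or range.

## Working session

There is one attempt and no reset: what is moved stays moved. The work goes in short steps, Python scripts to look and compute and a tool call to move; the robot and the scene stay as the last step left them, time stands still between calls to the robot, and variables do not carry over. Pictures are saved under pics/ and viewed, about 8 in all and at most 12, crops included, and the job is handed in when it is done.

Besides the shell and the picture viewer there is one more tool, called after ">>>" in YAML: its name, and indented under it one key for each argument. apply_moves: Moves the arm, as the interface text tells. Its arguments: {"type":"object","properties":{"commands":{"type":"array"},"newtons":{"type":"number"}},"required":["commands"]}

```bash
mkdir -p pics
cat > h.py <<'E'
from plant import *
import numpy as np, cv2
def save(name,fn):
    im=get_image(name); cv2.imwrite('pics/'+fn,im['color'][:,:,::-1]); np.savez('pics/'+fn+'.npz',**im); return im
def load(fn): return dict(np.load('pics/'+fn+'.npz'))
def slopes(im,u,v):
    p=np.array([(u-im['cx'])/im['fx'],(v-im['cy'])/im['fy']],float); q=p.copy()
    for _ in range(20): q=p/(1+im['k1']*(q@q))
    return q
def onz(im,u,v,z):  # pixel ray meets plane z
    a,b=slopes(im,u,v); T=np.linalg.inv(im['camera_from_world'])
    d=T[:3,:3]@np.array([a,-b,-1]); o=T[:3,3]; return o+d*(z-o[2])/d[2]
def dep(im,u,v):
    a,b=slopes(im,u,v); D=float(im['depth'][int(v),int(u)]); T=np.linalg.inv(im['camera_from_world'])
    return T[:3,:3]@(np.array([a,-b,-1])*D)+T[:3,3]
def cloud(im):
    H,W=im['depth'].shape; u,v=np.meshgrid(np.arange(W),np.arange(H))
    P=np.stack([(u-im['cx'])/im['fx'],(v-im['cy'])/im['fy']],-1); q=P.copy()
    for _ in range(20): q=P/(1+im['k1']*(q**2).sum(-1,keepdims=True))
    D=im['depth'][...,None]; T=np.linalg.inv(im['camera_from_world'])
    return np.concatenate([q[...,:1],-q[...,1:],-np.ones_like(D)],-1)*D@T[:3,:3].T+T[:3,3]
E
python3 - <<'E'
from h import *
a=save('top','t0.png');b=save('scene','s0.png')
for i in (a,b): print(np.round(np.linalg.inv(i['camera_from_world']),3),i['fx'],i['k1'])
s=state();print(s['time'],s['eef_pos'],np.round(s['eef_rot'],3),s['opening'])
E
```

```text
[[-0.026  0.99  -0.138  0.392]
 [-1.    -0.025  0.006  0.04 ]
 [ 0.003  0.138  0.99   1.35 ]
 [ 0.     0.     0.     1.   ]] 376.8375628734507 -0.10701994563071676
[[-0.583  0.476 -0.659 -0.308]
 [-0.813 -0.335  0.476  0.658]
 [ 0.006  0.813  0.582  0.87 ]
 [ 0.     0.     0.     1.   ]] 390.4998542170603 -0.06503293884955551
0.1 [ 0.216266   -0.47796496  0.23080401] [[-0.     0.412 -0.911]
 [ 0.001 -0.911 -0.412]
 [-1.    -0.001 -0.   ]] 0.08537980033611214
```

View pics/t0.png

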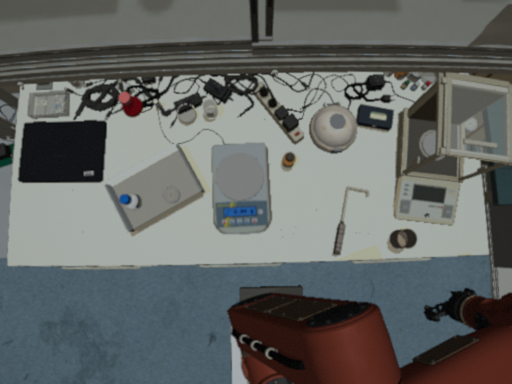

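View pics/s0.png

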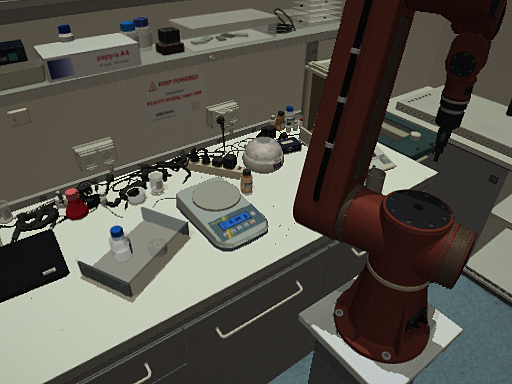

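Top: riser at (108..204, 150..230) with its front edge from (135,230) to (204,190), tin near (172,194), pan (241,178), hook handle (339,238) with rod to (347,189) and lip to (367,193), can (403,239), amber bottle (289,159). Zooming in on the details.

Run:
```python
from h import *
im=load('t0.png');c=im['color'][:,:,::-1]
a=cv2.resize(c[140:240,100:215],None,fx=4.5,fy=4.5,interpolation=cv2.INTER_CUBIC)
b=cv2.resize(c[180:262,325:375],None,fx=5.4,fy=5.4,interpolation=cv2.INTER_CUBIC)
o=np.zeros((450,800,3),np.uint8);o[:a.shape[0],:a.shape[1]]=a;o[:b.shape[0],525:525+b.shape[1]]=b[:450]
cv2.imwrite('pics/c1.png',o)
P=cloud(im)
for n,(u,v) in dict(pan=(241,178),handle=(339,238),can=(403,239),amb=(289,159),tin=(172,194),box=(240,225)).items(): print(n,dep(im,u,v).round(3),onz(im,u,v,.089 if n=='pan' else .03).round(3))
# pan: depth points near z .089
Z=P[...,2]; m=(abs(Z-.089)<.006); n,l,s,ce=cv2.connectedComponentsWithStats(m.astype(np.uint8))
for i in range(1,n):
    if s[i,4]>60: print(s[i],P[l==i].mean(0).round(3))
```

```text
pan [0.628 0.108 0.089] [0.628 0.108 0.089]
handle [ 0.417 -0.227  0.035] [ 0.417 -0.228  0.03 ]
can [ 0.406 -0.467  0.003] [ 0.406 -0.457  0.03 ]
amb [ 0.689 -0.057  0.092] [ 0.704 -0.062  0.03 ]
tin [0.582 0.35  0.065] [0.588 0.358 0.03 ]
box [0.471 0.117 0.043] [0.472 0.118 0.03 ]
[315 106  41  40 206] [ 0.784 -0.21   0.09 ]
[402 108  10  55 135] [ 0.776 -0.472  0.086]
[282 113  17  16 152] [ 0.827 -0.068  0.088]
[419 130  17  27 334] [ 0.74  -0.554  0.088]
[ 215  153   49   48 1809] [0.633 0.115 0.089]
[401 168  63  14 224] [ 0.621 -0.559  0.087]
```

View pics/c1.png

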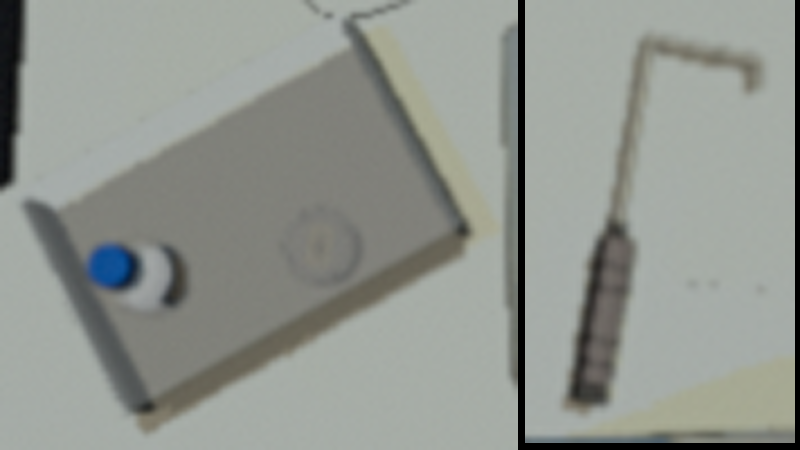

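Run:
```python
from h import *
im=load('t0.png')
g=lambda x,y,z,s=4.5,o=(100,140),ox=0: onz(im,(x-ox)/s+o[0],y/s+o[1],z)
FL,FR,BL,BR=[g(*p,.068) for p in ((143,408),(468,232),(25,203),(350,22))]
print(FL,FR,BL,BR,'w',np.linalg.norm(FL-FR),np.linalg.norm(BL-BR),'d',np.linalg.norm(FL-BL),np.linalg.norm(FR-BR))
q=(FL-FR)+(BL-BR); d=(BL-FL)+(BR-FR)
yaw=np.arctan2(d[1],d[0]);yaw2=np.arctan2(-q[0],q[1]);print('yaw',np.degrees([yaw,yaw2]))
yw=(yaw+yaw2)/2; X=np.array([np.cos(yw),np.sin(yw)]);Y=np.array([-X[1],X[0]])
C=(FL+FR+BL+BR)[:2]/4; F=C-.1*X; print('front',F)
t=g(322,245,.028);print('tin',t,'in riser',(t[:2]-F)@X,(t[:2]-F)@Y)
bt=onz(im,(150/4.5+100),(275/4.5+140),.1);print('bottle',dep(im,100+110/4.5,140+267/4.5))
h=lambda x,y,z:g(x,y,z,5.4,(325,180),525)
e=h(587,403,.03);f=h(619,228,.03);c=h(648,43,.012);l=h(757,62,.012);le=h(757,88,.012)
print('hook',e,f,c,l,le,'len',np.linalg.norm(e-f),np.linalg.norm(c-(e+f)/2),np.linalg.norm(c-l))
v=(c-e);print('yaw',np.degrees(np.arctan2(v[1],v[0])),np.degrees(np.arctan2(*(c-l)[[1,0]])))
# handle by depth
P=cloud(im);R=P[205:262,325:355].reshape(-1,3);R=R[(R[:,2]>.025)&(R[:,2]<.045)];print(len(R),R.mean(0),R.min(0),R.max(0))
ev,V=np.linalg.eigh(np.cov(R[:,:2].T));print(ev**.5*12**.5,V[:,1],np.degrees(np.arctan2(V[1,1],V[0,1])))
# pan
M=P[140:210,205:275].reshape(-1,3);M=M[abs(M[:,2]-.089)<.004];print('pan',(np.percentile(M,1,0)+np.percentile(M,99,0))/2,np.ptp(M,axis=0))
```

```text
[0.45830904 0.48888908 0.068     ] [0.58775468 0.23790165 0.068     ] [0.61971027 0.58705878 0.068     ] [0.75655738 0.33068235 0.068     ] w 0.2824019510560361 0.2906131475097338 d 0.1889117395827761 0.19262038237388374
yaw [30.03994451 27.69298535]
front [0.51800812 0.36285598]
tin [0.58644763 0.36047418 0.028     ] in riser 0.05878584925420134 -0.035126390194859726
bottle [0.55346327 0.47877646 0.17124213]
hook [ 0.35959731 -0.21605455  0.03      ] [ 0.47202452 -0.24249399  0.03      ] [ 0.59633512 -0.27259259  0.012     ] [ 0.58164507 -0.34591889  0.012     ] [ 0.56406168 -0.34478466  0.012     ] len 0.11549425281900799 0.1865193472962624 0.0747833125261229
yaw -13.431861820803778 78.67143951290319
205 [ 0.41458402 -0.22891458  0.03226469] [ 0.36146886 -0.25098386  0.02522975] [ 0.46932671 -0.20805029  0.04003257]
[0.02229532 0.11153662] [-0.97641519  0.21590131] 167.53158922537688
pan [0.63399496 0.11519967 0.08893085] [0.16409288 0.16437    0.0079889 ]
```

```bash
cat > p.py <<'E'
import sys,json
from h import *
from scipy.spatial.transform import Rotation as Ro
# args: waypoints x,y,z,jawyaw_deg,n   (tool pointing straight down)
def Rdown(y): 
    y=np.radians(y); Y=np.array([np.cos(y),np.sin(y),0]); X=np.array([0,0,-1.]); return np.stack([X,Y,np.cross(X,Y)],1)
s=state();p=np.array(s['eef_pos']);R=np.array(s['eef_rot'])
print('t',s['time'],'p',p.round(4),'yaw',np.degrees(np.arctan2(R[1,1],R[0,1])).round(1),'q',np.round(s['joint_pos'],1),'F',np.round(s['contact_force'],1),'o',round(s['opening'],4))
for w in sys.argv[1:]:
    x,y,z,a,n=map(float,w.split(',')); n=int(n); T=np.array([x,y,z]); rv=Ro.from_matrix(R.T@Rdown(a)).as_rotvec(); p0=p.copy();out=[]
    for i in range(n):
        d=R.T@(p0+(T-p0)*(i+1)/n-p)*1000; d=np.round(d,1);r=np.round(rv/n,3); out.append(dict(zip(['dx','dy','dz','wx','wy','wz'],[*d.tolist(),*r.tolist()])))
        p=p+R@d/1000;R=R@Ro.from_rotvec(r).as_matrix()
    for k in range(0,n,5): print(json.dumps([{k:v for k,v in o.items() if v} for o in out[k:k+5]]))
E
python3 p.py .4155,-.229,.14,-102.9,10
```

```text
t 0.1 p [ 0.2163 -0.478   0.2308] yaw -65.7 q [-73.6  16.7  -8.8  64.6  -0.   82. ] F [ 0.2 -0.3  0.3] o 0.0854
[{"dx": 9.1, "dy": -14.5, "dz": -28.4, "wx": 0.065}, {"dx": 9.1, "dy": -16.2, "dz": -27.4, "wx": 0.065}, {"dx": 9.1, "dy": -18.1, "dz": -26.3, "wx": 0.065}, {"dx": 9.1, "dy": -19.7, "dz": -25.1, "wx": 0.065}, {"dx": 9.1, "dy": -21.2, "dz": -23.7, "wx": 0.065}]
[{"dx": 9.1, "dy": -22.8, "dz": -22.3, "wx": 0.065}, {"dx": 9.1, "dy": -24.2, "dz": -20.8, "wx": 0.065}, {"dx": 9.1, "dy": -25.5, "dz": -19.2, "wx": 0.065}, {"dx": 9.1, "dy": -26.6, "dz": -17.5, "wx": 0.065}, {"dx": 9.1, "dy": -27.8, "dz": -15.7, "wx": 0.065}]
```

>>> apply_moves:
  commands:
    - {"dx": 9,"dy": -14.5,"dz": -28.5,"wx": 0.065,"grip": 1}
    - {"dx": 9,"dy": -16,"dz": -27.5,"wx": 0.065}
    - {"dx": 9,"dy": -18,"dz": -26.5,"wx": 0.065}
    - {"dx": 9,"dy": -19.5,"dz": -25,"wx": 0.065}
    - {"dx": 9,"dy": -21,"dz": -23.5,"wx": 0.065}

```text
$.commands[0]: bad value
```

```bash
python3 p.py .4155,-.229,.14,-102.9,5
```

```text
t 0.1 p [ 0.2163 -0.478   0.2308] yaw -65.7 q [-73.6  16.7  -8.8  64.6  -0.   82. ] F [ 0.2 -0.3  0.3] o 0.0854
[{"dx": 18.2, "dy": -28.9, "dz": -56.8, "wx": 0.13}, {"dx": 18.2, "dy": -36.1, "dz": -52.6, "wx": 0.13}, {"dx": 18.2, "dy": -42.5, "dz": -47.5, "wx": 0.13}, {"dx": 18.2, "dy": -48.4, "dz": -41.6, "wx": 0.13}, {"dx": 18.2, "dy": -53.3, "dz": -34.9, "wx": 0.13}]
```

>>> apply_moves:
  commands:
    - {"grip": 1,"dx": 9,"dy": -14.5,"dz": -28.5,"wx": 0.065,"wy": 0,"wz": 0}
    - {"grip": 1,"dx": 9,"dy": -16,"dz": -27.5,"wx": 0.065,"wy": 0,"wz": 0}
    - {"grip": 1,"dx": 9,"dy": -18,"dz": -26.5,"wx": 0.065,"wy": 0,"wz": 0}
    - {"grip": 1,"dx": 9,"dy": -19.5,"dz": -25,"wx": 0.065,"wy": 0,"wz": 0}
    - {"grip": 1,"dx": 9,"dy": -21,"dz": -23.5,"wx": 0.065,"wy": 0,"wz": 0}

```text
time: 0.6
eef_pos: [0.3174, -0.3536, 0.1836]
eef_rot: [[-0.001, 0.082, -0.997], [0.0, -0.997, -0.082], [-1.0, -0.0, 0.001]]
contact_force: [-0.1, 0.1, 0.3]
opening: 0.0857
```

```bash
sed -i 's/{k:v for k,v in o.items() if v}/{"grip":G,**o}/; s/^s=state/G=float(sys.argv.pop(1))\ns=state/' p.py; python3 p.py 1 .4155,-.229,.14,-102.9,5
```

```text
t 0.6 p [ 0.3174 -0.3536  0.1836] yaw -85.3 q [-56.9  13.3 -20.9  55.9  -0.  118.4] F [-0.1  0.1  0.3] o 0.0857
[{"grip": 1.0, "dx": 8.7, "dy": -23.2, "dz": -21.6, "wx": 0.061, "wy": 0.0, "wz": 0.0}, {"grip": 1.0, "dx": 8.7, "dy": -24.5, "dz": -20.1, "wx": 0.061, "wy": 0.0, "wz": 0.0}, {"grip": 1.0, "dx": 8.7, "dy": -25.7, "dz": -18.6, "wx": 0.061, "wy": 0.0, "wz": 0.0}, {"grip": 1.0, "dx": 8.7, "dy": -26.8, "dz": -17.1, "wx": 0.061, "wy": 0.0, "wz": 0.0}, {"grip": 1.0, "dx": 8.7, "dy": -27.7, "dz": -15.3, "wx": 0.061, "wy": 0.0, "wz": 0.0}]
```

```bash
python3 p.py 1 .4155,-.229,.14,77.1,20
```

```text
t 0.6 p [ 0.3174 -0.3536  0.1836] yaw -85.3 q [-56.9  13.3 -20.9  55.9  -0.  118.4] F [-0.1  0.1  0.3] o 0.0857
[{"grip": 1.0, "dx": 2.2, "dy": -5.8, "dz": -5.4, "wx": -0.142, "wy": -0.0, "wz": 0.0}, {"grip": 1.0, "dx": 2.2, "dy": -5.0, "dz": -6.2, "wx": -0.142, "wy": -0.0, "wz": 0.0}, {"grip": 1.0, "dx": 2.1, "dy": -4.1, "dz": -6.8, "wx": -0.142, "wy": -0.0, "wz": 0.0}, {"grip": 1.0, "dx": 2.2, "dy": -3.0, "dz": -7.3, "wx": -0.142, "wy": -0.0, "wz": 0.0}, {"grip": 1.0, "dx": 2.2, "dy": -2.0, "dz": -7.7, "wx": -0.142, "wy": -0.0, "wz": 0.0}]
[{"grip": 1.0, "dx": 2.2, "dy": -0.9, "dz": -7.8, "wx": -0.142, "wy": -0.0, "wz": 0.0}, {"grip": 1.0, "dx": 2.1, "dy": 0.3, "dz": -8.0, "wx": -0.142, "wy": -0.0, "wz": 0.0}, {"grip": 1.0, "dx": 2.2, "dy": 1.3, "dz": -7.8, "wx": -0.142, "wy": -0.0, "wz": 0.0}, {"grip": 1.0, "dx": 2.2, "dy": 2.5, "dz": -7.5, "wx": -0.142, "wy": -0.0, "wz": 0.0}, {"grip": 1.0, "dx": 2.2, "dy": 3.5, "dz": -7.1, "wx": -0.142, "wy": -0.0, "wz": 0.0}]
[{"grip": 1.0, "dx": 2.1, "dy": 4.4, "dz": -6.6, "wx": -0.142, "wy": -0.0, "wz": 0.0}, {"grip": 1.0, "dx": 2.2, "dy": 5.4, "dz": -5.8, "wx": -0.142, "wy": -0.0, "wz": 0.0}, {"grip": 1.0, "dx": 2.2, "dy": 6.1, "dz": -5.1, "wx": -0.142, "wy": -0.0, "wz": 0.0}, {"grip": 1.0, "dx": 2.2, "dy": 6.8, "dz": -4.1, "wx": -0.142, "wy": -0.0, "wz": 0.0}, {"grip": 1.0, "dx": 2.2, "dy": 7.3, "dz": -3.1, "wx": -0.142, "wy": -0.0, "wz": 0.0}]
[{"grip": 1.0, "dx": 2.1, "dy": 7.6, "dz": -2.1, "wx": -0.142, "wy": -0.0, "wz": 0.0}, {"grip": 1.0, "dx": 2.2, "dy": 7.9, "dz": -0.9, "wx": -0.142, "wy": -0.0, "wz": 0.0}, {"grip": 1.0, "dx": 2.2, "dy": 7.9, "dz": 0.1, "wx": -0.142, "wy": -0.0, "wz": 0.0}, {"grip": 1.0, "dx": 2.2, "dy": 7.8, "dz": 1.3, "wx": -0.142, "wy": -0.0, "wz": 0.0}, {"grip": 1.0, "dx": 2.1, "dy": 7.6, "dz": 2.4, "wx": -0.142, "wy": -0.0, "wz": 0.0}]
```

>>> apply_moves:
  commands:
    - {"grip": 1,"dx": 0,"dy": 0,"dz": 0,"wx": -0.142,"wy": 0,"wz": 0}
    - {"grip": 1,"dx": 0,"dy": 0,"dz": 0,"wx": -0.142,"wy": 0,"wz": 0}
    - {"grip": 1,"dx": 0,"dy": 0,"dz": 0,"wx": -0.142,"wy": 0,"wz": 0}
    - {"grip": 1,"dx": 0,"dy": 0,"dz": 0,"wx": -0.142,"wy": 0,"wz": 0}
    - {"grip": 1,"dx": 0,"dy": 0,"dz": 0,"wx": -0.142,"wy": 0,"wz": 0}

```text
time: 1.1
eef_pos: [0.3188, -0.3473, 0.1808]
eef_rot: [[-0.004, 0.726, -0.687], [0.006, -0.687, -0.726], [-1.0, -0.007, -0.002]]
contact_force: [0.7, -0.1, 0.3]
opening: 0.0853
```

>>> apply_moves:
  commands:
    - {"grip": 1,"dx": 0,"dy": 0,"dz": 0,"wx": -0.142,"wy": 0,"wz": 0}
    - {"grip": 1,"dx": 0,"dy": 0,"dz": 0,"wx": -0.142,"wy": 0,"wz": 0}
    - {"grip": 1,"dx": 0,"dy": 0,"dz": 0,"wx": -0.142,"wy": 0,"wz": 0}
    - {"grip": 1,"dx": 0,"dy": 0,"dz": 0,"wx": -0.142,"wy": 0,"wz": 0}
    - {"grip": 1,"dx": 0,"dy": 0,"dz": 0,"wx": -0.142,"wy": 0,"wz": 0}

```text
time: 1.6
eef_pos: [0.3181, -0.346, 0.1794]
eef_rot: [[-0.006, 1.0, -0.017], [0.009, -0.017, -1.0], [-1.0, -0.006, -0.009]]
contact_force: [0.1, 0.2, 0.1]
opening: 0.085
```

>>> apply_moves:
  commands:
    - {"grip": 1,"dx": 0,"dy": 0,"dz": 0,"wx": -0.142,"wy": 0,"wz": 0}
    - {"grip": 1,"dx": 0,"dy": 0,"dz": 0,"wx": -0.142,"wy": 0,"wz": 0}
    - {"grip": 1,"dx": 0,"dy": 0,"dz": 0,"wx": -0.142,"wy": 0,"wz": 0}
    - {"grip": 1,"dx": 0,"dy": 0,"dz": 0,"wx": -0.142,"wy": 0,"wz": 0}
    - {"grip": 1,"dx": 0,"dy": 0,"dz": 0,"wx": -0.142,"wy": 0,"wz": 0}

```text
time: 2.1
eef_pos: [0.3173, -0.3448, 0.178]
eef_rot: [[-0.008, 0.749, 0.662], [0.012, 0.662, -0.749], [-1.0, 0.002, -0.014]]
contact_force: [-0.6, -0.5, 0.2]
opening: 0.0857
```

>>> apply_moves:
  commands:
    - {"grip": 1,"dx": 0,"dy": 0,"dz": 0,"wx": -0.142,"wy": 0,"wz": 0}
    - {"grip": 1,"dx": 0,"dy": 0,"dz": 0,"wx": -0.142,"wy": 0,"wz": 0}
    - {"grip": 1,"dx": 0,"dy": 0,"dz": 0,"wx": -0.142,"wy": 0,"wz": 0}
    - {"grip": 1,"dx": 0,"dy": 0,"dz": 0,"wx": -0.142,"wy": 0,"wz": 0}
    - {"grip": 1,"dx": 0,"dy": 0,"dz": 0,"wx": -0.142,"wy": 0,"wz": 0}

```text
time: 2.6
eef_pos: [0.3165, -0.3437, 0.1766]
eef_rot: [[-0.01, 0.107, 0.994], [0.015, 0.994, -0.106], [-1.0, 0.014, -0.011]]
contact_force: [0.6, 0.4, -0.7]
opening: 0.0857
```

```bash
python3 p.py 1 .4155,-.229,.08,77.1,5 .4155,-.229,.005,77.1,5
```

```text
t 2.6 p [ 0.3165 -0.3437  0.1766] yaw 83.9 q [-56.3  13.6 -21.6  55.8   0.  -50.2] F [ 0.6  0.4 -0.7] o 0.0857
[{"grip": 1.0, "dx": 19.5, "dy": 24.6, "dz": 17.5, "wx": 0.024, "wy": -0.002, "wz": -0.003}, {"grip": 1.0, "dx": 19.4, "dy": 25.1, "dz": 16.8, "wx": 0.024, "wy": -0.002, "wz": -0.003}, {"grip": 1.0, "dx": 19.4, "dy": 25.6, "dz": 16.2, "wx": 0.024, "wy": -0.002, "wz": -0.003}, {"grip": 1.0, "dx": 19.3, "dy": 26.0, "dz": 15.5, "wx": 0.024, "wy": -0.002, "wz": -0.003}, {"grip": 1.0, "dx": 19.3, "dy": 26.4, "dz": 14.9, "wx": 0.024, "wy": -0.002, "wz": -0.003}]
[{"grip": 1.0, "dx": 15.0, "dy": 0.0, "dz": 0.0, "wx": -0.0, "wy": -0.0, "wz": 0.0}, {"grip": 1.0, "dx": 15.0, "dy": 0.1, "dz": 0.1, "wx": -0.0, "wy": -0.0, "wz": 0.0}, {"grip": 1.0, "dx": 15.0, "dy": -0.0, "dz": -0.0, "wx": -0.0, "wy": -0.0, "wz": 0.0}, {"grip": 1.0, "dx": 15.0, "dy": 0.0, "dz": 0.0, "wx": -0.0, "wy": -0.0, "wz": 0.0}, {"grip": 1.0, "dx": 15.0, "dy": 0.1, "dz": 0.0, "wx": -0.0, "wy": -0.0, "wz": 0.0}]
```

>>> apply_moves:
  commands:
    - {"grip": 1,"dx": 19.5,"dy": 24.5,"dz": 17.5,"wx": 0.024,"wy": -0.002,"wz": -0.003}
    - {"grip": 1,"dx": 19.5,"dy": 25,"dz": 17,"wx": 0.024,"wy": -0.002,"wz": -0.003}
    - {"grip": 1,"dx": 19.5,"dy": 25.5,"dz": 16,"wx": 0.024,"wy": -0.002,"wz": -0.003}
    - {"grip": 1,"dx": 19.5,"dy": 26,"dz": 15.5,"wx": 0.024,"wy": -0.002,"wz": -0.003}
    - {"grip": 1,"dx": 19.5,"dy": 26.5,"dz": 15,"wx": 0.024,"wy": -0.002,"wz": -0.003}

```text
time: 3.1
eef_pos: [0.4177, -0.2297, 0.0777]
eef_rot: [[0.001, 0.226, 0.974], [-0.006, 0.974, -0.226], [-1.0, -0.006, 0.002]]
contact_force: [0.6, -1.0, -0.2]
opening: 0.0855
```

```bash
python3 p.py 1 .4155,-.229,.045,77.1,2 .4155,-.229,.006,77.1,3
```

```text
t 3.1 p [ 0.4177 -0.2297  0.0777] yaw 76.9 q [-37.4  20.  -29.7  40.   -0.3 -24.3] F [ 0.6 -1.  -0.2] o 0.0855
[{"grip": 1.0, "dx": 16.4, "dy": 0.2, "dz": -1.2, "wx": -0.002, "wy": 0.001, "wz": 0.003}, {"grip": 1.0, "dx": 16.3, "dy": 0.1, "dz": -1.1, "wx": -0.002, "wy": 0.001, "wz": 0.003}]
[{"grip": 1.0, "dx": 13.0, "dy": 0.0, "dz": -0.0, "wx": 0.0, "wy": 0.0, "wz": 0.0}, {"grip": 1.0, "dx": 13.0, "dy": 0.0, "dz": -0.0, "wx": 0.0, "wy": 0.0, "wz": 0.0}, {"grip": 1.0, "dx": 13.0, "dy": 0.0, "dz": -0.0, "wx": 0.0, "wy": 0.0, "wz": 0.0}]
```

>>> apply_moves:
  commands:
    - {"grip": 1,"dx": 16,"dy": 0,"dz": -1,"wx": 0,"wy": 0.001,"wz": 0.003}
    - {"grip": 1,"dx": 16,"dy": 0,"dz": -1,"wx": 0,"wy": 0.001,"wz": 0.003}
    - {"grip": 1,"dx": 14,"dy": 0,"dz": 0,"wx": 0,"wy": 0,"wz": 0}
    - {"grip": 1,"dx": 14,"dy": 0,"dz": 0,"wx": 0,"wy": 0,"wz": 0}
    - {"grip": 1,"dx": 10,"dy": 0,"dz": 0,"wx": 0,"wy": 0,"wz": 0}

```text
time: 3.6
eef_pos: [0.4164, -0.2239, 0.0026]
eef_rot: [[-0.003, 0.221, 0.975], [0.003, 0.975, -0.221], [-1.0, 0.003, -0.004]]
contact_force: [-0.1, -0.2, 1.3]
opening: 0.0857
```

>>> apply_moves:
  commands:
    - {"grip": 0,"dx": 0,"dy": 0,"dz": 0,"wx": 0,"wy": 0,"wz": 0}
    - {"grip": 0,"dx": 0,"dy": 0,"dz": 0,"wx": 0,"wy": 0,"wz": 0}
    - {"grip": 0,"dx": 0,"dy": 0,"dz": 0,"wx": 0,"wy": 0,"wz": 0}
    - {"grip": 0,"dx": 0,"dy": 0,"dz": 0,"wx": 0,"wy": 0,"wz": 0}
    - {"grip": 0,"dx": 0,"dy": 0,"dz": 0,"wx": 0,"wy": 0,"wz": 0}
  newtons: 70

```text
time: 4.1
eef_pos: [0.4164, -0.2244, 0.0031]
eef_rot: [[-0.003, 0.221, 0.975], [0.003, 0.975, -0.221], [-1.0, 0.002, -0.004]]
contact_force: [-0.5, -0.3, -0.4]
opening: 0.0209
```

```bash
python3 p.py 0 .4155,-.229,.12,77.1,5
```

```text
t 4.1 p [ 0.4164 -0.2244  0.0031] yaw 77.2 q [-37.2  26.6 -34.1  29.5   0.  -24.4] F [-0.5 -0.3 -0.4] o 0.0209
[{"grip": 0.0, "dx": -23.4, "dy": -0.9, "dz": -0.1, "wx": 0.0, "wy": -0.001, "wz": -0.0}, {"grip": 0.0, "dx": -23.4, "dy": -0.9, "dz": 0.0, "wx": 0.0, "wy": -0.001, "wz": -0.0}, {"grip": 0.0, "dx": -23.3, "dy": -0.9, "dz": -0.0, "wx": 0.0, "wy": -0.001, "wz": -0.0}, {"grip": 0.0, "dx": -23.4, "dy": -0.9, "dz": -0.0, "wx": 0.0, "wy": -0.001, "wz": -0.0}, {"grip": 0.0, "dx": -23.4, "dy": -0.9, "dz": 0.0, "wx": 0.0, "wy": -0.001, "wz": -0.0}]
```

>>> apply_moves:
  commands:
    - {"grip": 0,"dx": -25,"dy": 0,"dz": 0,"wx": 0,"wy": 0,"wz": 0}
    - {"grip": 0,"dx": -33,"dy": 0,"dz": 0,"wx": 0,"wy": 0,"wz": 0}
    - {"grip": 0,"dx": -33,"dy": 0,"dz": 0,"wx": 0,"wy": 0,"wz": 0}
    - {"grip": 0,"dx": -33,"dy": 0,"dz": 0,"wx": 0,"wy": 0,"wz": 0}
    - {"grip": 0,"dx": -33,"dy": 0,"dz": 0,"wx": 0,"wy": 0,"wz": 0}

```text
time: 4.6
eef_pos: [0.4139, -0.2225, 0.1627]
eef_rot: [[-0.009, 0.221, 0.975], [0.008, 0.975, -0.221], [-1.0, 0.006, -0.011]]
contact_force: [1.1, 0.1, -1.9]
opening: 0.0211
```

```bash
python3 p.py 0 .328,.262,.16,119,15
```

```text
t 4.6 p [ 0.4139 -0.2225  0.1627] yaw 77.2 q [-37.2  14.4 -22.9  53.5   0.1 -24.4] F [ 1.1  0.1 -1.9] o 0.0211
[{"grip": 0.0, "dx": 0.5, "dy": 30.2, "dz": -12.7, "wx": -0.049, "wy": -0.001, "wz": -0.001}, {"grip": 0.0, "dx": 0.5, "dy": 30.8, "dz": -11.3, "wx": -0.049, "wy": -0.001, "wz": -0.001}, {"grip": 0.0, "dx": 0.4, "dy": 31.4, "dz": -9.7, "wx": -0.049, "wy": -0.001, "wz": -0.001}, {"grip": 0.0, "dx": 0.4, "dy": 31.7, "dz": -8.2, "wx": -0.049, "wy": -0.001, "wz": -0.001}, {"grip": 0.0, "dx": 0.3, "dy": 32.2, "dz": -6.6, "wx": -0.049, "wy": -0.001, "wz": -0.001}]
[{"grip": 0.0, "dx": 0.3, "dy": 32.4, "dz": -5.0, "wx": -0.049, "wy": -0.001, "wz": -0.001}, {"grip": 0.0, "dx": 0.3, "dy": 32.6, "dz": -3.4, "wx": -0.049, "wy": -0.001, "wz": -0.001}, {"grip": 0.0, "dx": 0.2, "dy": 32.8, "dz": -1.9, "wx": -0.049, "wy": -0.001, "wz": -0.001}, {"grip": 0.0, "dx": 0.2, "dy": 32.8, "dz": -0.2, "wx": -0.049, "wy": -0.001, "wz": -0.001}, {"grip": 0.0, "dx": 0.2, "dy": 32.7, "dz": 1.4, "wx": -0.049, "wy": -0.001, "wz": -0.001}]
[{"grip": 0.0, "dx": 0.1, "dy": 32.7, "dz": 3.0, "wx": -0.049, "wy": -0.001, "wz": -0.001}, {"grip": 0.0, "dx": 0.1, "dy": 32.5, "dz": 4.6, "wx": -0.049, "wy": -0.001, "wz": -0.001}, {"grip": 0.0, "dx": 0.1, "dy": 32.2, "dz": 6.1, "wx": -0.049, "wy": -0.001, "wz": -0.001}, {"grip": 0.0, "dx": 0.0, "dy": 31.9, "dz": 7.8, "wx": -0.049, "wy": -0.001, "wz": -0.001}, {"grip": 0.0, "dx": 0.1, "dy": 31.4, "dz": 9.3, "wx": -0.049, "wy": -0.001, "wz": -0.001}]
```

>>> apply_moves:
  commands:
    - {"grip": 0,"dx": 0,"dy": 30,"dz": -12.5,"wx": -0.049,"wy": -0.001,"wz": -0.001}
    - {"grip": 0,"dx": 0,"dy": 31,"dz": -11.5,"wx": -0.049,"wy": -0.001,"wz": -0.001}
    - {"grip": 0,"dx": 0,"dy": 31.5,"dz": -9.5,"wx": -0.049,"wy": -0.001,"wz": -0.001}
    - {"grip": 0,"dx": 0,"dy": 32,"dz": -8,"wx": -0.049,"wy": -0.001,"wz": -0.001}
    - {"grip": 0,"dx": 0,"dy": 32,"dz": -6.5,"wx": -0.049,"wy": -0.001,"wz": -0.001}

```text
time: 5.1
eef_pos: [0.3889, -0.0614, 0.1696]
eef_rot: [[0.008, -0.024, 1.0], [-0.005, 1.0, 0.024], [-1.0, -0.005, 0.008]]
contact_force: [0.8, 0.1, -0.2]
opening: 0.0211
```

>>> apply_moves:
  commands:
    - {"grip": 0,"dx": 0,"dy": 32.5,"dz": -5,"wx": -0.049,"wy": -0.001,"wz": -0.001}
    - {"grip": 0,"dx": 0,"dy": 32.5,"dz": -3.5,"wx": -0.049,"wy": -0.001,"wz": -0.001}
    - {"grip": 0,"dx": 0,"dy": 33,"dz": -2,"wx": -0.049,"wy": -0.001,"wz": -0.001}
    - {"grip": 0,"dx": 0,"dy": 33,"dz": 0,"wx": -0.049,"wy": -0.001,"wz": -0.001}
    - {"grip": 0,"dx": 0,"dy": 32.5,"dz": 1.5,"wx": -0.049,"wy": -0.001,"wz": -0.001}

```text
time: 5.6
eef_pos: [0.3569, 0.1065, 0.1698]
eef_rot: [[0.018, -0.274, 0.961], [-0.008, 0.962, 0.274], [-1.0, -0.013, 0.015]]
contact_force: [-0.0, -0.8, -1.4]
opening: 0.0209
```

```bash
python3 p.py 0 .328,.262,.14,119,5
```

```text
t 5.6 p [0.3569 0.1065 0.1698] yaw 105.9 q [  5.8   2.2 -36.4  50.4  -0.6 -10.1] F [-0.  -0.8 -1.4] o 0.0209
[{"grip": 0.0, "dx": 5.6, "dy": 31.6, "dz": 2.9, "wx": -0.046, "wy": 0.003, "wz": 0.003}, {"grip": 0.0, "dx": 5.7, "dy": 31.4, "dz": 4.4, "wx": -0.046, "wy": 0.003, "wz": 0.003}, {"grip": 0.0, "dx": 5.7, "dy": 31.1, "dz": 5.8, "wx": -0.046, "wy": 0.003, "wz": 0.003}, {"grip": 0.0, "dx": 5.9, "dy": 30.8, "dz": 7.2, "wx": -0.046, "wy": 0.003, "wz": 0.003}, {"grip": 0.0, "dx": 5.9, "dy": 30.5, "dz": 8.7, "wx": -0.046, "wy": 0.003, "wz": 0.003}]
```

>>> apply_moves:
  commands:
    - {"grip": 0,"dx": 5.5,"dy": 31.5,"dz": 3,"wx": -0.046,"wy": 0.003,"wz": 0.003}
    - {"grip": 0,"dx": 5.5,"dy": 31.5,"dz": 4.5,"wx": -0.046,"wy": 0.003,"wz": 0.003}
    - {"grip": 0,"dx": 6,"dy": 31,"dz": 6,"wx": -0.046,"wy": 0.003,"wz": 0.003}
    - {"grip": 0,"dx": 6,"dy": 31,"dz": 7,"wx": -0.046,"wy": 0.003,"wz": 0.003}
    - {"grip": 0,"dx": 6,"dy": 30.5,"dz": 8.5,"wx": -0.046,"wy": 0.003,"wz": 0.003}

```text
time: 6.1
eef_pos: [0.3252, 0.2691, 0.1412]
eef_rot: [[0.003, -0.496, 0.868], [0.002, 0.868, 0.496], [-1.0, 0.0, 0.003]]
contact_force: [0.2, 0.6, -2.2]
opening: 0.0209
```

```bash
python3 p.py 0 .328,.262,.055,119,5
python3 - <<'E'
from h import *
im=save('top','t1.png');b=save('scene','s1.png')
a=cv2.resize(im['color'][140:260,100:220,::-1],None,fx=4.5,fy=4.5,interpolation=cv2.INTER_CUBIC)
c=cv2.resize(b['color'][190:300,70:215,::-1],(258*145//145,196))
o=np.zeros((540,800,3),np.uint8);o[:540,:540]=a;o[:196,542:800]=c;cv2.imwrite('pics/c2.png',o)
E
```

```text
t 6.1 p [0.3252 0.2691 0.1412] yaw 119.7 q [ 29.6  10.1 -32.3  47.5   0.   -0.1] F [ 0.2  0.6 -2.2] o 0.0209
[{"grip": 0.0, "dx": 17.2, "dy": -1.5, "dz": -0.3, "wx": 0.002, "wy": 0.001, "wz": -0.0}, {"grip": 0.0, "dx": 17.3, "dy": -1.5, "dz": -0.2, "wx": 0.002, "wy": 0.001, "wz": -0.0}, {"grip": 0.0, "dx": 17.2, "dy": -1.6, "dz": -0.3, "wx": 0.002, "wy": 0.001, "wz": -0.0}, {"grip": 0.0, "dx": 17.2, "dy": -1.5, "dz": -0.2, "wx": 0.002, "wy": 0.001, "wz": -0.0}, {"grip": 0.0, "dx": 17.2, "dy": -1.5, "dz": -0.2, "wx": 0.002, "wy": 0.001, "wz": -0.0}]
```

View pics/c2.png

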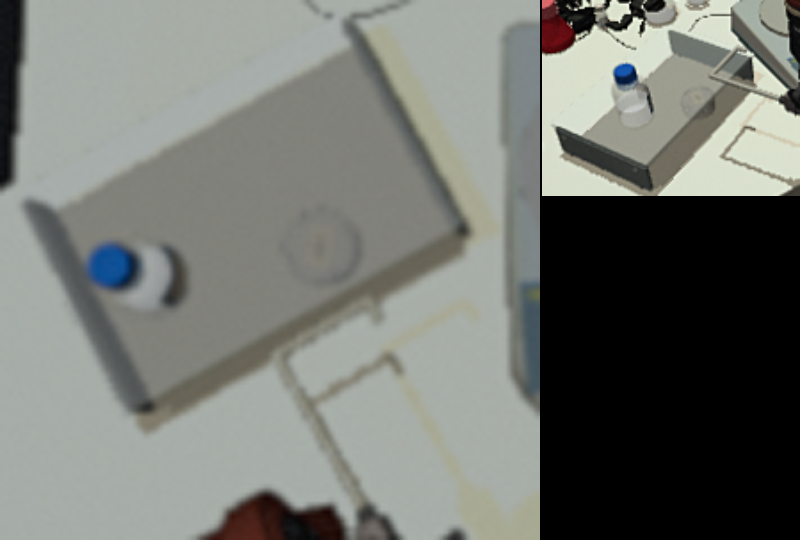

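Crop shows the held hook with corner at (282,357) and lip corner at (374,302); rod runs to (362,505), parallel to the riser's sides.

Run:
```python
from h import *
im=load('t1.png')
g=lambda x,y,z: onz(im,x/4.5+100,y/4.5+140,z)[:2]
z=.1412+.009
c=g(284,357,z);l=g(376,303,z);r=g(362,507,z)
F=np.array([.518,.363]);yw=np.radians(29);X=np.array([np.cos(yw),np.sin(yw)]);Y=np.array([-X[1],X[0]])
for n,p in dict(c=c,l=l,r=r).items(): print(n,p,(p-F)@X,(p-F)@Y)
print(np.degrees(np.arctan2(*(c-r)[::-1])),np.degrees(np.arctan2(*(c-l)[::-1]))-90,np.linalg.norm(c-l),np.linalg.norm(c-r))
h=np.array([.3252,.2691]);print('pred',h+.185*np.array([np.cos(np.radians(29.7)),np.sin(np.radians(29.7))]),np.linalg.norm(c-h),np.degrees(np.arctan2(*(c-h)[::-1])))
# panel directions
for a,b in (((468,232),(350,22)),((143,408),(25,203)),((143,408),(468,232)),((25,203),(350,22))):
    d=g(*b,.068)-g(*a,.068);print(np.degrees(np.arctan2(d[1],d[0])))
```

```text
c [0.48842358 0.35781599] -0.028381380184102138 0.009804897955477088
l [0.52560201 0.29155204] -0.027989786732098083 -0.06617532356496336
r [0.38121963 0.30158805] -0.14940391214472998 0.012600340390868294
27.676787085381942 29.29529334056636 0.07598123062787845 0.12105481295913341
pred [0.48589683 0.36075985] 0.1857753025198702 28.525157793882887
28.79495067568723
31.30938355502278
-62.71778336574007
-61.9078522878876
```

>>> apply_moves:
  commands:
    - {"grip": 0,"dx": 22,"dy": -1.5,"dz": 0,"wx": 0,"wy": 0,"wz": 0}
    - {"grip": 0,"dx": 22,"dy": -1.5,"dz": 0,"wx": 0,"wy": 0,"wz": 0}
    - {"grip": 0,"dx": 22,"dy": -1.5,"dz": 0,"wx": 0,"wy": 0,"wz": 0}
    - {"grip": 0,"dx": 22,"dy": -1.5,"dz": 0,"wx": 0,"wy": 0,"wz": 0}
    - {"grip": 0,"dx": 18,"dy": -1.5,"dz": 0,"wx": 0,"wy": 0,"wz": 0}

```text
time: 6.7
eef_pos: [0.331, 0.265, 0.0348]
eef_rot: [[0.008, -0.499, 0.866], [0.006, 0.867, 0.499], [-1.0, 0.001, 0.01]]
contact_force: [-0.6, -0.0, -1.5]
opening: 0.0212
```

```bash
python3 - <<'E'
from h import *
im=load('t1.png');P=cloud(im)
M=P[205:255,155:190].reshape(-1,3);k=(M[:,2]>.13)&(M[:,2]<.17);Q=M[k];h=np.array([.3252,.2691]);d=np.array([np.cos(np.radians(28.5)),np.sin(np.radians(28.5))]);a=(Q[:,:2]-h)@d
for lo in range(50,200,15):
    s=(a>lo/1e3)&(a<(lo+15)/1e3); print(lo,s.sum(),Q[s,2].mean() if s.any() else '')
E
python3 p.py 0 .328,.262,.034,119.5,1
python3 - <<'E'
from h import *
im=save('top','t2.png')
a=cv2.resize(im['color'][140:260,100:220,::-1],None,fx=5,fy=5,interpolation=cv2.INTER_CUBIC);cv2.imwrite('pics/c3.png',a)
M=cloud(im)[190:255,150:200].reshape(-1,3);s=state();h=np.array(s['eef_pos'])[:2];d=np.array([np.cos(np.radians(28.5)),np.sin(np.radians(28.5))]);k=(M[:,2]>.03)&(M[:,2]<.055);Q=M[k];a=(Q[:,:2]-h)@d;b=(Q[:,:2]-h)@[-d[1],d[0]]
for lo in range(50,200,15):
    s=(a>lo/1e3)&(a<(lo+15)/1e3)&(abs(b+.035)<.05); print(lo,s.sum(),Q[s,2].mean() if s.any() else '')
E
```

```text
50 13 0.15688078475507855
65 12 0.15350746353678613
80 14 0.15437344334812922
95 11 0.15413542975143762
110 12 0.15259313989375092
125 13 0.15381103157474782
140 10 0.1536441742018126
155 13 0.15325214256853031
170 18 0.15532598297860128
185 73 0.15424305866579932
t 6.7 p [0.331  0.265  0.0348] yaw 119.9 q [ 28.7  19.  -40.5  29.9   0.1  -1.2] F [-0.6 -0.  -1.5] o 0.0212
[{"grip": 0.0, "dx": 0.7, "dy": -1.1, "dz": -4.1, "wx": 0.008, "wy": 0.01, "wz": -0.001}]
50 8 0.04802778791178958
65 10 0.04924425048632355
80 12 0.04630950409669458
95 10 0.04890188073569133
110 11 0.04770733157728775
125 10 0.04840573616184698
140 10 0.048426044175093774
155 10 0.04905988489553585
170 15 0.04948260155571278
185 64 0.048833923471037266
```

View pics/c3.png

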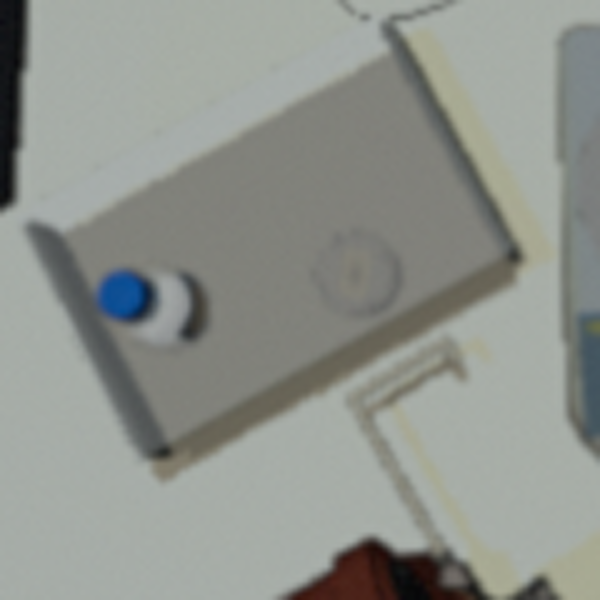

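Rod level at axis z≈0.044; corner at crop (355,398), lip corner (448,342), tin centre (357,271).

```bash
python3 - <<'E'
from h import *
im=load('t2.png')
g=lambda x,y,z: onz(im,x/5+100,y/5+140,z)[:2]
c=g(355,398,.0445);l=g(449,342,.0445);r=g(448,560,.0445);t=g(357,271,.028);t0=g(357,272,.0)
F=np.array([.518,.363]);yw=np.radians(29);X=np.array([np.cos(yw),np.sin(yw)]);Y=np.array([-X[1],X[0]])
for n,p in dict(c=c,l=l,r=r,t=t).items(): print(n,p.round(4),((p-F)@X).round(4),((p-F)@Y).round(4))
print('mid',(((c+l)/2-t)@Y),np.degrees(np.arctan2(*(c-r)[::-1])),np.degrees(np.arctan2(*(c-l)[::-1]))-90)
E
python3 p.py 0 .331,.265,.033,119.5,1
```

```text
c [0.4954 0.3579] -0.0223 0.0065
l [0.5331 0.2917] -0.0214 -0.0697
r [0.382  0.2927] -0.153 0.0045
t [0.5873 0.361 ] 0.0597 -0.0353
mid 0.0037077196179802784 29.86208961360444 29.675507385435452
t 6.75 p [0.3298 0.264  0.0327] yaw 119.9 q [ 28.7  19.2 -40.7  29.8   0.1  -1.2] F [-2.  -1.7 -3.3] o 0.0211
[{"grip": 0.0, "dx": -0.3, "dy": 0.2, "dz": 1.5, "wx": 0.007, "wy": 0.007, "wz": -0.001}]
```

```bash
python3 p.py 0 .4456,.3235,.033,119.4,10
```

```text
t 6.75 p [0.3298 0.264  0.0327] yaw 119.9 q [ 28.7  19.2 -40.7  29.8   0.1  -1.2] F [-2.  -1.7 -3.3] o 0.0211
[{"grip": 0.0, "dx": 0.1, "dy": -0.6, "dz": 13.0, "wx": 0.001, "wy": 0.001, "wz": -0.0}, {"grip": 0.0, "dx": 0.0, "dy": -0.6, "dz": 13.0, "wx": 0.001, "wy": 0.001, "wz": -0.0}, {"grip": 0.0, "dx": 0.1, "dy": -0.6, "dz": 13.0, "wx": 0.001, "wy": 0.001, "wz": -0.0}, {"grip": 0.0, "dx": -0.0, "dy": -0.6, "dz": 13.0, "wx": 0.001, "wy": 0.001, "wz": -0.0}, {"grip": 0.0, "dx": -0.0, "dy": -0.6, "dz": 13.0, "wx": 0.001, "wy": 0.001, "wz": -0.0}]
[{"grip": 0.0, "dx": -0.0, "dy": -0.5, "dz": 13.0, "wx": 0.001, "wy": 0.001, "wz": -0.0}, {"grip": 0.0, "dx": -0.0, "dy": -0.6, "dz": 13.0, "wx": 0.001, "wy": 0.001, "wz": -0.0}, {"grip": 0.0, "dx": -0.1, "dy": -0.5, "dz": 13.0, "wx": 0.001, "wy": 0.001, "wz": -0.0}, {"grip": 0.0, "dx": 0.0, "dy": -0.5, "dz": 13.0, "wx": 0.001, "wy": 0.001, "wz": -0.0}, {"grip": 0.0, "dx": -0.1, "dy": -0.5, "dz": 13.0, "wx": 0.001, "wy": 0.001, "wz": -0.0}]
```

>>> apply_moves:
  commands:
    - {"grip": 0,"dx": 0,"dy": -0.6,"dz": 13,"wx": 0.001,"wy": 0.001,"wz": 0}
    - {"grip": 0,"dx": 0,"dy": -0.6,"dz": 13,"wx": 0.001,"wy": 0.001,"wz": 0}
    - {"grip": 0,"dx": 0,"dy": -0.6,"dz": 13,"wx": 0.001,"wy": 0.001,"wz": 0}
    - {"grip": 0,"dx": 0,"dy": -0.6,"dz": 13,"wx": 0.001,"wy": 0.001,"wz": 0}

```text
time: 7.15
eef_pos: [0.3794, 0.2882, 0.0357]
eef_rot: [[0.002, -0.493, 0.87], [0.002, 0.87, 0.493], [-1.0, 0.001, 0.003]]
contact_force: [0.7, 0.9, -0.8]
opening: 0.021
```

```bash
python3 p.py 0 .4456,.3235,.033,119.4,6
```

```text
t 7.15 p [0.3794 0.2882 0.0357] yaw 119.6 q [ 28.4  23.6 -32.4  33.9   0.   -1.2] F [ 0.7  0.9 -0.8] o 0.021
[{"grip": 0.0, "dx": 0.5, "dy": -0.3, "dz": 12.5, "wx": 0.0, "wy": 0.0, "wz": -0.0}, {"grip": 0.0, "dx": 0.5, "dy": -0.3, "dz": 12.5, "wx": 0.0, "wy": 0.0, "wz": -0.0}, {"grip": 0.0, "dx": 0.5, "dy": -0.4, "dz": 12.5, "wx": 0.0, "wy": 0.0, "wz": -0.0}, {"grip": 0.0, "dx": 0.4, "dy": -0.3, "dz": 12.5, "wx": 0.0, "wy": 0.0, "wz": -0.0}, {"grip": 0.0, "dx": 0.5, "dy": -0.3, "dz": 12.5, "wx": 0.0, "wy": 0.0, "wz": -0.0}]
[{"grip": 0.0, "dx": 0.5, "dy": -0.3, "dz": 12.5, "wx": 0.0, "wy": 0.0, "wz": -0.0}]
```

>>> apply_moves:
  commands:
    - {"grip": 0,"dx": 1.5,"dy": -0.3,"dz": 12.5,"wx": 0,"wy": 0,"wz": 0}
    - {"grip": 0,"dx": 1,"dy": -0.3,"dz": 12.5,"wx": 0,"wy": 0,"wz": 0}
    - {"grip": 0,"dx": 0.5,"dy": -0.3,"dz": 12.5,"wx": 0,"wy": 0,"wz": 0}
    - {"grip": 0,"dx": 0.5,"dy": -0.3,"dz": 12.5,"wx": 0,"wy": 0,"wz": 0}
    - {"grip": 0,"dx": 0.5,"dy": -0.3,"dz": 12.5,"wx": 0,"wy": 0,"wz": 0}

```text
time: 7.65
eef_pos: [0.4454, 0.3219, 0.0394]
eef_rot: [[0.012, -0.491, 0.871], [0.007, 0.871, 0.491], [-1.0, 0.0, 0.014]]
contact_force: [-0.1, -0.7, -1.9]
opening: 0.0209
```

```bash
python3 p.py 0 .4456,.3235,.033,119.4,1
python3 - <<'E'
from h import *
im=save('top','t3.png')
a=cv2.resize(im['color'][140:260,100:220,::-1],None,fx=5,fy=5,interpolation=cv2.INTER_CUBIC);cv2.imwrite('pics/c4.png',a)
E
```

```text
t 7.65 p [0.4454 0.3219 0.0394] yaw 119.4 q [ 28.2  29.1 -21.6  38.5   0.   -1.2] F [-0.1 -0.7 -1.9] o 0.0209
[{"grip": 0.0, "dx": 6.4, "dy": 1.3, "dz": 0.8, "wx": 0.0, "wy": 0.014, "wz": -0.0}]
```

View pics/c4.png

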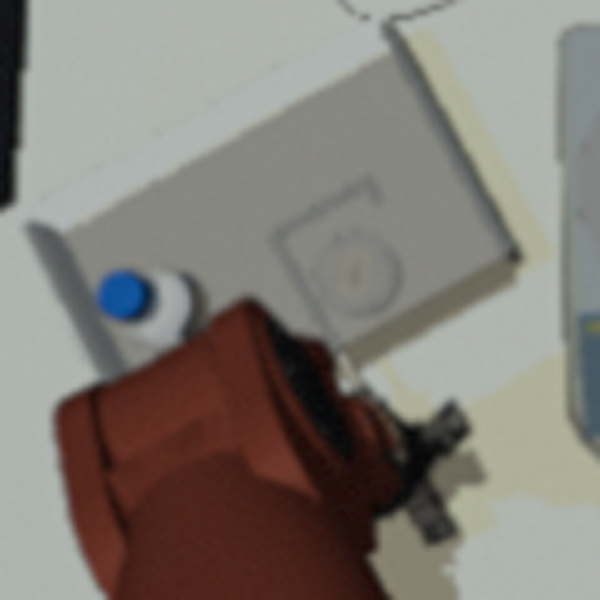

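Hook is now behind the tin: corner (275,235), lip corner (375,181), tin centre (357,271); rod passes left of the tin.

```bash
python3 - <<'E'
from h import *
im=load('t3.png')
g=lambda x,y,z: onz(im,x/5+100,y/5+140,z)[:2]
for z in (.047,.051):
    c=g(275,235,z);l=g(375,181,z);r=g(335,335,z);t=g(357,272,.028)
    u=(c-l)/np.linalg.norm(c-l);v=np.array([u[1],-u[0]]);print(np.degrees(np.arctan2(v[1],v[0])),np.linalg.norm(c-l),'c-t',(c-t)@v,(c-t)@u,'l-t',(l-t)@v,(l-t)@u,'r-t lateral',(r-t)@u)
E
python3 p.py 0 .447,.3235,.02,119.4,2 .447,.3235,.005,119.4,2
```

```text
27.33814879358315 0.08015313763254975 c-t 0.04725557728589281 0.036737987365463694 l-t 0.04725557728589281 -0.04341515026708607 r-t lateral 0.031024107290912213
27.338148793583187 0.07990714205720525 c-t 0.04612744845058002 0.036025215892052875 l-t 0.04612744845058002 -0.04388192616515238 r-t lateral 0.03032887211436899
t 7.7 p [0.4478 0.323  0.0398] yaw 119.4 q [ 28.2  29.2 -21.4  38.5   0.   -1.2] F [ 3.6  1.4 -2.4] o 0.0208
[{"grip": 0.0, "dx": 9.9, "dy": 0.4, "dz": -0.4, "wx": -0.0, "wy": 0.008, "wz": -0.0}, {"grip": 0.0, "dx": 9.9, "dy": 0.4, "dz": -0.4, "wx": -0.0, "wy": 0.008, "wz": -0.0}]
[{"grip": 0.0, "dx": 7.5, "dy": 0.0, "dz": 0.0, "wx": -0.0, "wy": 0.0, "wz": -0.0}, {"grip": 0.0, "dx": 7.5, "dy": 0.0, "dz": 0.0, "wx": -0.0, "wy": 0.0, "wz": -0.0}]
```

>>> apply_moves:
  commands:
    - {"grip": 0,"dx": 2,"dy": 2.5,"dz": 1,"wx": 0,"wy": 0.008,"wz": 0}
    - {"grip": 0,"dx": 2,"dy": 2,"dz": 1,"wx": 0,"wy": 0.006,"wz": 0}

```text
time: 7.9
eef_pos: [0.449, 0.3285, 0.0374]
eef_rot: [[0.004, -0.49, 0.872], [0.002, 0.872, 0.49], [-1.0, 0.0, 0.004]]
contact_force: [0.2, -0.9, -2.0]
opening: 0.0212
```

```bash
python3 p.py 0 .447,.3275,.02,119.4,2 .447,.3275,.005,119.4,2
```

```text
t 7.9 p [0.449  0.3285 0.0374] yaw 119.3 q [ 28.7  30.2 -19.9  39.6   0.   -0.7] F [ 0.2 -0.9 -2. ] o 0.0212
[{"grip": 0.0, "dx": 8.7, "dy": 0.1, "dz": -1.2, "wx": -0.001, "wy": 0.002, "wz": -0.0}, {"grip": 0.0, "dx": 8.7, "dy": 0.0, "dz": -1.1, "wx": -0.001, "wy": 0.002, "wz": -0.0}]
[{"grip": 0.0, "dx": 7.5, "dy": 0.0, "dz": -0.0, "wx": 0.0, "wy": 0.0, "wz": -0.0}, {"grip": 0.0, "dx": 7.5, "dy": 0.0, "dz": -0.0, "wx": 0.0, "wy": 0.0, "wz": -0.0}]
```

>>> apply_moves:
  commands:
    - {"grip": 0,"dx": 7,"dy": 0,"dz": 0,"wx": 0,"wy": 0.002,"wz": 0}
    - {"grip": 0,"dx": 7,"dy": 0,"dz": 0,"wx": 0,"wy": 0.002,"wz": 0}
    - {"grip": 0,"dx": 7,"dy": 0,"dz": 0,"wx": 0,"wy": 0,"wz": 0}
    - {"grip": 0,"dx": 6,"dy": 0,"dz": 0,"wx": 0,"wy": 0,"wz": 0}

```text
time: 8.3
eef_pos: [0.4483, 0.3286, 0.0089]
eef_rot: [[-0.001, -0.49, 0.871], [-0.0, 0.871, 0.49], [-1.0, 0.0, -0.001]]
contact_force: [0.3, -0.4, -0.7]
opening: 0.0211
```

```bash
python3 p.py 0 .447,.3275,.005,119.4,1
python3 - <<'E'
from h import *
im=save('top','t4.png')
a=cv2.resize(im['color'][150:230,130:210,::-1],None,fx=6,fy=6,interpolation=cv2.INTER_CUBIC);cv2.imwrite('pics/c5.png',a)
E
```

```text
t 8.3 p [0.4483 0.3286 0.0089] yaw 119.4 q [ 28.7  32.6 -21.1  36.4   0.   -0.7] F [ 0.3 -0.4 -0.7] o 0.0211
[{"grip": 0.0, "dx": 3.9, "dy": -0.4, "dz": -1.7, "wx": -0.001, "wy": -0.001, "wz": -0.0}]
```

View pics/c5.png

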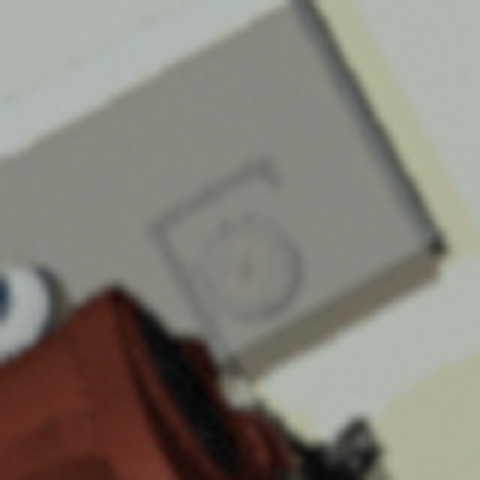

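>>> apply_moves:
  commands:
    - {"grip": 0,"dx": 2,"dy": 0,"dz": -6,"wx": 0,"wy": 0,"wz": 0}
    - {"grip": 0,"dx": 0,"dy": 0,"dz": -8,"wx": 0,"wy": 0,"wz": 0}
    - {"grip": 0,"dx": 0,"dy": 0,"dz": -8,"wx": 0,"wy": 0,"wz": 0}

```text
time: 8.65
eef_pos: [0.4272, 0.3167, 0.0051]
eef_rot: [[-0.002, -0.49, 0.871], [-0.001, 0.872, 0.49], [-1.0, 0.0, -0.003]]
contact_force: [0.7, 0.2, -0.8]
opening: 0.0211
```

```bash
python3 p.py 0 .3235,.2585,.006,119.4,10
```

```text
t 8.65 p [0.4272 0.3167 0.0051] yaw 119.4 q [ 28.7  31.  -25.   34.1   0.   -0.7] F [ 0.7  0.2 -0.8] o 0.0211
[{"grip": 0.0, "dx": -0.1, "dy": 0.0, "dz": -11.9, "wx": -0.0, "wy": -0.0, "wz": -0.0}, {"grip": 0.0, "dx": -0.0, "dy": 0.0, "dz": -11.9, "wx": -0.0, "wy": -0.0, "wz": -0.0}, {"grip": 0.0, "dx": -0.1, "dy": 0.0, "dz": -11.9, "wx": -0.0, "wy": -0.0, "wz": -0.0}, {"grip": 0.0, "dx": -0.0, "dy": 0.1, "dz": -11.9, "wx": -0.0, "wy": -0.0, "wz": -0.0}, {"grip": 0.0, "dx": -0.1, "dy": -0.0, "dz": -11.9, "wx": -0.0, "wy": -0.0, "wz": -0.0}]
[{"grip": 0.0, "dx": -0.0, "dy": -0.0, "dz": -11.9, "wx": -0.0, "wy": -0.0, "wz": -0.0}, {"grip": 0.0, "dx": -0.1, "dy": 0.0, "dz": -11.9, "wx": -0.0, "wy": -0.0, "wz": -0.0}, {"grip": 0.0, "dx": -0.1, "dy": 0.0, "dz": -11.9, "wx": -0.0, "wy": -0.0, "wz": -0.0}, {"grip": 0.0, "dx": -0.0, "dy": 0.0, "dz": -11.8, "wx": -0.0, "wy": -0.0, "wz": -0.0}, {"grip": 0.0, "dx": -0.1, "dy": 0.1, "dz": -11.9, "wx": -0.0, "wy": -0.0, "wz": -0.0}]
```

>>> apply_moves:
  commands:
    - {"grip": 0,"dx": -0.8,"dy": 0,"dz": -10,"wx": 0,"wy": 0,"wz": 0}
    - {"grip": 0,"dx": -0.5,"dy": 0,"dz": -10,"wx": 0,"wy": 0,"wz": 0}
    - {"grip": 0,"dx": -0.5,"dy": 0,"dz": -10,"wx": 0,"wy": 0,"wz": 0}
    - {"grip": 0,"dx": -0.5,"dy": 0,"dz": -10,"wx": 0,"wy": 0,"wz": 0}
    - {"grip": 0,"dx": -0.5,"dy": 0,"dz": -10,"wx": 0,"wy": 0,"wz": 0}

```text
time: 9.15
eef_pos: [0.3794, 0.2898, 0.0091]
eef_rot: [[-0.002, -0.49, 0.871], [-0.001, 0.871, 0.49], [-1.0, 0.0, -0.002]]
contact_force: [-0.9, -0.4, -1.6]
opening: 0.021
```

```bash
python3 p.py 0 .3235,.2585,.006,119.4,6;python3 - <<'E'
from h import *
im=save('top','t5.png')
a=cv2.resize(im['color'][150:230,130:210,::-1],None,fx=6,fy=6,interpolation=cv2.INTER_CUBIC);cv2.imwrite('pics/c6.png',a)
E
```

```text
t 9.15 p [0.3794 0.2898 0.0091] yaw 119.4 q [ 28.6  26.3 -33.3  30.5   0.   -0.8] F [-0.9 -0.4 -1.6] o 0.021
[{"grip": 0.0, "dx": 0.5, "dy": 0.0, "dz": -10.7, "wx": -0.0, "wy": -0.0, "wz": -0.0}, {"grip": 0.0, "dx": 0.6, "dy": 0.0, "dz": -10.7, "wx": -0.0, "wy": -0.0, "wz": -0.0}, {"grip": 0.0, "dx": 0.5, "dy": 0.1, "dz": -10.6, "wx": -0.0, "wy": -0.0, "wz": -0.0}, {"grip": 0.0, "dx": 0.6, "dy": -0.0, "dz": -10.7, "wx": -0.0, "wy": -0.0, "wz": -0.0}, {"grip": 0.0, "dx": 0.5, "dy": 0.0, "dz": -10.7, "wx": -0.0, "wy": -0.0, "wz": -0.0}]
[{"grip": 0.0, "dx": 0.6, "dy": 0.0, "dz": -10.7, "wx": -0.0, "wy": -0.0, "wz": -0.0}]
```

View pics/c6.png

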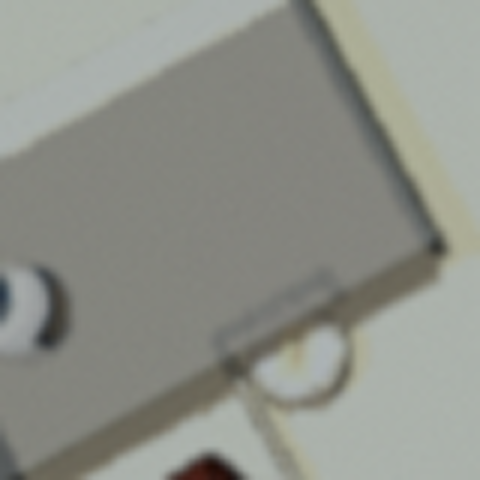

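The tin is half out, nested in the hook (tin at crop (300,358)). Keep pulling.

>>> apply_moves:
  commands:
    - {"grip": 0,"dx": 1,"dy": 0,"dz": -10,"wx": 0,"wy": 0,"wz": 0}
    - {"grip": 0,"dx": 0.5,"dy": 0,"dz": -10,"wx": 0,"wy": 0,"wz": 0}
    - {"grip": 0,"dx": 0,"dy": 0,"dz": -10,"wx": 0,"wy": 0,"wz": 0}
    - {"grip": 0,"dx": 0,"dy": 0,"dz": -10,"wx": 0,"wy": 0,"wz": 0}
    - {"grip": 0,"dx": 0,"dy": 0,"dz": -10,"wx": 0,"wy": 0,"wz": 0}

```text
time: 9.7
eef_pos: [0.3323, 0.2634, 0.0081]
eef_rot: [[-0.001, -0.49, 0.871], [-0.001, 0.871, 0.49], [-1.0, 0.0, -0.001]]
contact_force: [0.3, 0.7, -1.3]
opening: 0.0211
```

>>> apply_moves:
  commands:
    - {"grip": 0,"dx": 0,"dy": 0,"dz": -10,"wx": 0,"wy": 0,"wz": 0}
    - {"grip": 0,"dx": 0,"dy": 0,"dz": -6,"wx": 0,"wy": 0,"wz": 0}
    - {"grip": 0,"dx": 0,"dy": 0,"dz": 2,"wx": 0,"wy": 0,"wz": 0}
    - {"grip": 0,"dx": 0,"dy": 0,"dz": 3,"wx": 0,"wy": 0,"wz": 0}

```text
time: 10.1
eef_pos: [0.32, 0.2565, 0.0083]
eef_rot: [[-0.002, -0.491, 0.871], [-0.001, 0.871, 0.491], [-1.0, 0.0, -0.002]]
contact_force: [0.5, 0.0, -1.2]
opening: 0.0209
```

```bash
python3 p.py 0 .3235,.2585,.006,119.4,1;python3 - <<'E'
from h import *
im=save('top','t6.png')
P=cloud(im);M=P[180:250,140:215].reshape(-1,3)
F=np.array([.518,.363]);yw=np.radians(29);X=np.array([np.cos(yw),np.sin(yw)]);Y=np.array([-X[1],X[0]])
xr=(M[:,:2]-F)@X;yr=(M[:,:2]-F)@Y
k=(M[:,2]>.022)&(M[:,2]<.034)&(xr<-.01)&(abs(yr+.035)<.06);Q=M[k];print(k.sum(),Q.mean(0),np.median(xr[k]),np.median(yr[k]),np.ptp(xr[k]),np.ptp(yr[k]))
a=cv2.resize(im['color'][150:250,120:220,::-1],None,fx=5,fy=5,interpolation=cv2.INTER_CUBIC);cv2.imwrite('pics/c7.png',a)
E
```

```text
t 10.1 p [0.32   0.2565 0.0083] yaw 119.4 q [ 28.5  21.1 -43.2  25.8   0.   -0.9] F [ 0.5  0.  -1.2] o 0.0209
[{"grip": 0.0, "dx": 2.3, "dy": 0.0, "dz": 4.1, "wx": -0.0, "wy": -0.002, "wz": -0.0}]
251 [0.47441758 0.2971109  0.02676976] -0.06947423905355386 -0.03778325756027 0.11335919542313151 0.08304516876957162
```

View pics/c7.png

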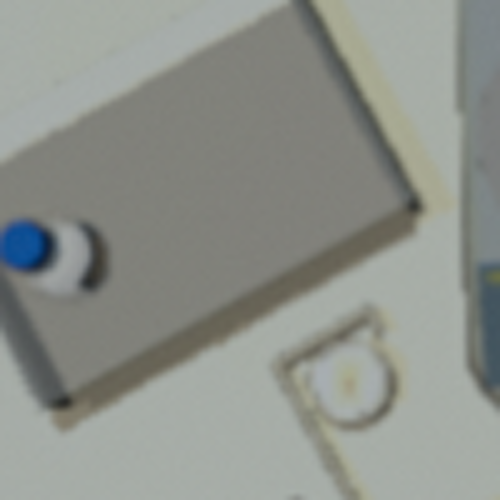

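Tin is fully out at crop (350,383), upright inside the hook. Ease the hook forward off the tin, then lift.

>>> apply_moves:
  commands:
    - {"grip": 0,"dx": 0,"dy": 0,"dz": 5,"wx": 0,"wy": 0,"wz": 0}
    - {"grip": 0,"dx": 0,"dy": 2,"dz": 4,"wx": 0,"wy": 0,"wz": 0}
    - {"grip": 0,"dx": -2,"dy": 1,"dz": 0,"wx": 0,"wy": 0,"wz": 0}
    - {"grip": 0,"dx": -6,"dy": 0,"dz": 0,"wx": 0,"wy": 0,"wz": 0}
    - {"grip": 0,"dx": -8,"dy": 0,"dz": 0,"wx": 0,"wy": 0,"wz": 0}

```text
time: 10.65
eef_pos: [0.3287, 0.2651, 0.0245]
eef_rot: [[-0.002, -0.49, 0.871], [-0.001, 0.871, 0.49], [-1.0, 0.0, -0.002]]
contact_force: [-0.2, -0.4, -2.0]
opening: 0.0212
```

>>> apply_moves:
  commands:
    - {"grip": 0,"dx": -15,"dy": 0,"dz": 0,"wx": 0,"wy": 0,"wz": 0}
    - {"grip": 0,"dx": -30,"dy": 0,"dz": 0,"wx": 0,"wy": 0,"wz": 0}
    - {"grip": 0,"dx": -35,"dy": 0,"dz": 0,"wx": 0,"wy": 0,"wz": 0}
    - {"grip": 0,"dx": -35,"dy": 0,"dz": 0,"wx": 0,"wy": 0,"wz": 0}
    - {"grip": 0,"dx": -30,"dy": 0,"dz": 0,"wx": 0,"wy": 0,"wz": 0}

```text
time: 11.15
eef_pos: [0.3258, 0.2635, 0.1752]
eef_rot: [[-0.007, -0.491, 0.871], [-0.004, 0.871, 0.491], [-1.0, 0.0, -0.008]]
contact_force: [0.9, 0.6, -1.1]
opening: 0.0209
```

```bash
python3 p.py 0 .39,-.1,.16,90,10 .415,-.2,.1,77.2,5
```

```text
t 11.15 p [0.3258 0.2635 0.1752] yaw 119.4 q [ 28.9   8.1 -28.8  53.5   0.   -0.4] F [ 0.9  0.6 -1.1] o 0.0209
[{"grip": 0.0, "dx": 1.6, "dy": -34.8, "dz": -12.2, "wx": 0.051, "wy": -0.001, "wz": 0.0}, {"grip": 0.0, "dx": 1.6, "dy": -35.4, "dz": -10.5, "wx": 0.051, "wy": -0.001, "wz": 0.0}, {"grip": 0.0, "dx": 1.6, "dy": -35.9, "dz": -8.6, "wx": 0.051, "wy": -0.001, "wz": 0.0}, {"grip": 0.0, "dx": 1.6, "dy": -36.3, "dz": -6.7, "wx": 0.051, "wy": -0.001, "wz": 0.0}, {"grip": 0.0, "dx": 1.6, "dy": -36.6, "dz": -5.0, "wx": 0.051, "wy": -0.001, "wz": 0.0}]
[{"grip": 0.0, "dx": 1.6, "dy": -36.8, "dz": -3.0, "wx": 0.051, "wy": -0.001, "wz": 0.0}, {"grip": 0.0, "dx": 1.5, "dy": -36.8, "dz": -1.2, "wx": 0.051, "wy": -0.001, "wz": 0.0}, {"grip": 0.0, "dx": 1.6, "dy": -36.9, "dz": 0.7, "wx": 0.051, "wy": -0.001, "wz": 0.0}, {"grip": 0.0, "dx": 1.6, "dy": -36.9, "dz": 2.6, "wx": 0.051, "wy": -0.001, "wz": 0.0}, {"grip": 0.0, "dx": 1.6, "dy": -36.6, "dz": 4.5, "wx": 0.051, "wy": -0.001, "wz": 0.0}]
[{"grip": 0.0, "dx": 12.0, "dy": -20.0, "dz": 4.9, "wx": 0.045, "wy": 0.001, "wz": 0.0}, {"grip": 0.0, "dx": 12.1, "dy": -19.8, "dz": 5.8, "wx": 0.045, "wy": 0.001, "wz": 0.0}, {"grip": 0.0, "dx": 12.0, "dy": -19.4, "dz": 6.7, "wx": 0.045, "wy": 0.001, "wz": 0.0}, {"grip": 0.0, "dx": 12.0, "dy": -19.2, "dz": 7.6, "wx": 0.045, "wy": 0.001, "wz": 0.0}, {"grip": 0.0, "dx": 12.0, "dy": -18.8, "dz": 8.5, "wx": 0.045, "wy": 0.001, "wz": 0.0}]
```

>>> apply_moves:
  commands:
    - {"grip": 0,"dx": 0,"dy": -35,"dz": -12,"wx": 0.051,"wy": -0.001,"wz": 0}
    - {"grip": 0,"dx": 0,"dy": -35.5,"dz": -10.5,"wx": 0.051,"wy": -0.001,"wz": 0}
    - {"grip": 0,"dx": 0,"dy": -36,"dz": -8.5,"wx": 0.051,"wy": -0.001,"wz": 0}
    - {"grip": 0,"dx": 0,"dy": -36.5,"dz": -6.5,"wx": 0.051,"wy": -0.001,"wz": 0}
    - {"grip": 0,"dx": 0,"dy": -36.5,"dz": -5,"wx": 0.051,"wy": -0.001,"wz": 0}

```text
time: 11.65
eef_pos: [0.3613, 0.0806, 0.184]
eef_rot: [[0.011, -0.256, 0.967], [0.003, 0.967, 0.256], [-1.0, 0.0, 0.012]]
contact_force: [1.1, 0.9, -1.2]
opening: 0.0209
```

>>> apply_moves:
  commands:
    - {"grip": 0,"dx": 0,"dy": -37,"dz": -3,"wx": 0.051,"wy": -0.001,"wz": 0}
    - {"grip": 0,"dx": 0,"dy": -37,"dz": -1,"wx": 0.051,"wy": -0.001,"wz": 0}
    - {"grip": 0,"dx": 0,"dy": -37,"dz": 0.5,"wx": 0.051,"wy": -0.001,"wz": 0}
    - {"grip": 0,"dx": 0,"dy": -37,"dz": 2.5,"wx": 0.051,"wy": -0.001,"wz": 0}
    - {"grip": 0,"dx": 0,"dy": -36.5,"dz": 4.5,"wx": 0.051,"wy": -0.001,"wz": 0}

```text
time: 12.15
eef_pos: [0.3915, -0.1092, 0.1878]
eef_rot: [[0.021, 0.007, 1.0], [0.003, 1.0, -0.007], [-1.0, 0.003, 0.021]]
contact_force: [0.9, 1.2, -1.4]
opening: 0.0207
```

```bash
python3 p.py 0 .415,-.2,.1,77.2,5 .415,-.2,.012,77.2,5
```

```text
t 12.15 p [ 0.3915 -0.1092  0.1878] yaw 89.6 q [-26.5   4.8 -30.6  53.6   0.7 -26.1] F [ 0.9  1.2 -1.4] o 0.0207
[{"grip": 0.0, "dx": 17.6, "dy": -18.2, "dz": 4.5, "wx": 0.043, "wy": 0.004, "wz": -0.001}, {"grip": 0.0, "dx": 17.6, "dy": -17.9, "dz": 5.3, "wx": 0.043, "wy": 0.004, "wz": -0.001}, {"grip": 0.0, "dx": 17.6, "dy": -17.7, "dz": 6.1, "wx": 0.043, "wy": 0.004, "wz": -0.001}, {"grip": 0.0, "dx": 17.6, "dy": -17.4, "dz": 7.0, "wx": 0.043, "wy": 0.004, "wz": -0.001}, {"grip": 0.0, "dx": 17.5, "dy": -17.0, "dz": 7.8, "wx": 0.043, "wy": 0.004, "wz": -0.001}]
[{"grip": 0.0, "dx": 17.6, "dy": -0.0, "dz": -0.0, "wx": 0.0, "wy": 0.0, "wz": -0.0}, {"grip": 0.0, "dx": 17.6, "dy": -0.0, "dz": -0.0, "wx": 0.0, "wy": 0.0, "wz": -0.0}, {"grip": 0.0, "dx": 17.6, "dy": -0.0, "dz": -0.0, "wx": 0.0, "wy": 0.0, "wz": -0.0}, {"grip": 0.0, "dx": 17.6, "dy": -0.1, "dz": -0.0, "wx": 0.0, "wy": 0.0, "wz": -0.0}, {"grip": 0.0, "dx": 17.6, "dy": 0.0, "dz": -0.1, "wx": 0.0, "wy": 0.0, "wz": -0.0}]
```

>>> apply_moves:
  commands:
    - {"grip": 0,"dx": 17.5,"dy": -18,"dz": 4.5,"wx": 0.043,"wy": 0.004,"wz": -0.001}
    - {"grip": 0,"dx": 17.5,"dy": -18,"dz": 5.5,"wx": 0.043,"wy": 0.004,"wz": -0.001}
    - {"grip": 0,"dx": 17.5,"dy": -17.5,"dz": 6,"wx": 0.043,"wy": 0.004,"wz": -0.001}
    - {"grip": 0,"dx": 17.5,"dy": -17.5,"dz": 7,"wx": 0.043,"wy": 0.004,"wz": -0.001}
    - {"grip": 0,"dx": 17.5,"dy": -17,"dz": 8,"wx": 0.043,"wy": 0.004,"wz": -0.001}

```text
time: 12.65
eef_pos: [0.4165, -0.208, 0.1037]
eef_rot: [[0.007, 0.234, 0.972], [-0.004, 0.972, -0.234], [-1.0, -0.003, 0.008]]
contact_force: [-0.0, 0.2, -1.2]
opening: 0.021
```

>>> apply_moves:
  commands:
    - {"grip": 0,"dx": 20,"dy": 0,"dz": 0,"wx": 0,"wy": 0,"wz": 0}
    - {"grip": 0,"dx": 20,"dy": 0,"dz": 0,"wx": 0,"wy": 0,"wz": 0}
    - {"grip": 0,"dx": 20,"dy": 0,"dz": 0,"wx": 0,"wy": 0,"wz": 0}

```text
time: 12.95
eef_pos: [0.4181, -0.2116, 0.0438]
eef_rot: [[0.01, 0.239, 0.971], [-0.007, 0.971, -0.239], [-1.0, -0.005, 0.011]]
contact_force: [-1.7, 0.0, -1.4]
opening: 0.0211
```

```bash
python3 p.py 0 .415,-.2,.004,77.2,4
```

```text
t 12.95 p [ 0.4181 -0.2116  0.0438] yaw 76.2 q [-35.8  21.9 -33.6  33.8  -0.  -22. ] F [-1.7  0.  -1.4] o 0.0211
[{"grip": 0.0, "dx": 9.9, "dy": 2.7, "dz": -1.6, "wx": -0.004, "wy": 0.003, "wz": 0.001}, {"grip": 0.0, "dx": 9.9, "dy": 2.7, "dz": -1.5, "wx": -0.004, "wy": 0.003, "wz": 0.001}, {"grip": 0.0, "dx": 10.0, "dy": 2.6, "dz": -1.5, "wx": -0.004, "wy": 0.003, "wz": 0.001}, {"grip": 0.0, "dx": 9.9, "dy": 2.7, "dz": -1.4, "wx": -0.004, "wy": 0.003, "wz": 0.001}]
```

Lower gently to contact with the tilt taken out.

>>> apply_moves:
  commands:
    - {"grip": 0,"dx": 12,"dy": 0,"dz": 0,"wx": 0,"wy": 0.004,"wz": 0.001}
    - {"grip": 0,"dx": 12,"dy": 0,"dz": 0,"wx": 0,"wy": 0.004,"wz": 0.001}
    - {"grip": 0,"dx": 8,"dy": 0,"dz": 0,"wx": 0,"wy": 0.003,"wz": 0.001}
    - {"grip": 0,"dx": 4,"dy": 0,"dz": 0,"wx": 0,"wy": 0,"wz": 0}
    - {"grip": 0,"dx": 2,"dy": 0,"dz": 0,"wx": 0,"wy": 0,"wz": 0}

```text
time: 13.45
eef_pos: [0.4178, -0.2114, 0.004]
eef_rot: [[-0.002, 0.239, 0.971], [-0.0, 0.971, -0.239], [-1.0, -0.001, -0.002]]
contact_force: [-0.4, 1.4, -2.2]
opening: 0.0212
```

```bash
python3 p.py 0 .418,-.2116,.003,76.2,1
```

```text
t 13.45 p [ 0.4178 -0.2114  0.004 ] yaw 76.2 q [-35.7  26.1 -34.9  29.1  -0.1 -21.9] F [-0.4  1.4 -2.2] o 0.0212
[{"grip": 0.0, "dx": 1.0, "dy": -0.2, "dz": 0.2, "wx": -0.0, "wy": -0.002, "wz": 0.001}]
```

>>> apply_moves:
  commands:
    - {"grip": 0,"dx": 1.5,"dy": 0,"dz": 0,"wx": 0,"wy": 0,"wz": 0}
    - {"grip": 0,"dx": 0.5,"dy": 0,"dz": 0,"wx": 0,"wy": 0,"wz": 0}
    - {"grip": 1,"dx": 0,"dy": 0,"dz": 0,"wx": 0,"wy": 0,"wz": 0}
    - {"grip": 1,"dx": 0,"dy": 0,"dz": 0,"wx": 0,"wy": 0,"wz": 0}
    - {"grip": 1,"dx": 0,"dy": 0,"dz": 0,"wx": 0,"wy": 0,"wz": 0}

```text
time: 13.95
eef_pos: [0.4191, -0.2121, 0.004]
eef_rot: [[0.0, 0.238, 0.971], [-0.002, 0.971, -0.238], [-1.0, -0.002, 0.001]]
contact_force: [-0.4, -0.3, 0.3]
opening: 0.0637
```

>>> apply_moves:
  commands:
    - {"grip": 1,"dx": 0,"dy": 0,"dz": 0,"wx": 0,"wy": 0,"wz": 0}
    - {"grip": 1,"dx": -15,"dy": 0,"dz": 0,"wx": 0,"wy": 0,"wz": 0}
    - {"grip": 1,"dx": -30,"dy": 0,"dz": 0,"wx": 0,"wy": 0,"wz": 0}
    - {"grip": 1,"dx": -40,"dy": 0,"dz": 0,"wx": 0,"wy": 0,"wz": 0}
    - {"grip": 1,"dx": -45,"dy": 0,"dz": 0,"wx": 0,"wy": 0,"wz": 0}

```text
time: 14.45
eef_pos: [0.4156, -0.2094, 0.1332]
eef_rot: [[-0.008, 0.239, 0.971], [0.004, 0.971, -0.239], [-1.0, 0.002, -0.009]]
contact_force: [1.0, -0.1, 0.7]
opening: 0.0854
```

```bash
python3 - <<'E'
from h import *
im=save('top','t7.png')
c=im['color'][:,:,::-1]
a=cv2.resize(c[170:260,145:235],None,fx=5,fy=5,interpolation=cv2.INTER_CUBIC);b=cv2.resize(c[170:262,320:375],None,fx=5,fy=5,interpolation=cv2.INTER_CUBIC)
o=np.zeros((460,740,3),np.uint8);o[:450,:450]=a;o[:460,455:455+275]=b;cv2.imwrite('pics/c8.png',o)
P=cloud(im);F=np.array([.518,.363]);yw=np.radians(29);X=np.array([np.cos(yw),np.sin(yw)]);Y=np.array([-X[1],X[0]])
M=P[195:255,150:230].reshape(-1,3);k=(M[:,2]>.02)&(M[:,2]<.036)&((M[:,:2]-F)@X<-.02)&((M[:,1])>.235);Q=M[k]
print(k.sum(),Q.mean(0),np.percentile(Q,[5,95],axis=0))
E
python3 p.py 1 .36,.05,.18,90,6 .4715,.296,.12,119,10
```

```text
229 [0.47485215 0.29446185 0.02725222] [[0.45142666 0.26954321 0.023096  ]
 [0.499397   0.31921355 0.03190664]]
t 14.5 p [ 0.4187 -0.2116  0.14  ] yaw 76.2 q [-35.7  15.1 -25.7  49.2  -0.1 -21.9] F [ 4.  -2.5  6.3] o 0.0855
[{"grip": 1.0, "dx": -6.7, "dy": 40.0, "dz": -19.9, "wx": -0.04, "wy": -0.0, "wz": 0.0}, {"grip": 1.0, "dx": -6.7, "dy": 40.7, "dz": -18.3, "wx": -0.04, "wy": -0.0, "wz": 0.0}, {"grip": 1.0, "dx": -6.7, "dy": 41.5, "dz": -16.6, "wx": -0.04, "wy": -0.0, "wz": 0.0}, {"grip": 1.0, "dx": -6.7, "dy": 42.1, "dz": -15.0, "wx": -0.04, "wy": -0.0, "wz": 0.0}, {"grip": 1.0, "dx": -6.8, "dy": 42.6, "dz": -13.3, "wx": -0.04, "wy": -0.0, "wz": 0.0}]
[{"grip": 1.0, "dx": -6.7, "dy": 43.2, "dz": -11.5, "wx": -0.04, "wy": -0.0, "wz": 0.0}]
[{"grip": 1.0, "dx": 6.0, "dy": 24.6, "dz": 11.1, "wx": -0.051, "wy": -0.0, "wz": 0.0}, {"grip": 1.0, "dx": 5.9, "dy": 24.0, "dz": 12.4, "wx": -0.051, "wy": -0.0, "wz": 0.0}, {"grip": 1.0, "dx": 6.0, "dy": 23.4, "dz": 13.6, "wx": -0.051, "wy": -0.0, "wz": 0.0}, {"grip": 1.0, "dx": 5.9, "dy": 22.6, "dz": 14.8, "wx": -0.051, "wy": -0.0, "wz": 0.0}, {"grip": 1.0, "dx": 6.0, "dy": 21.9, "dz": 15.8, "wx": -0.051, "wy": -0.0, "wz": 0.0}]
[{"grip": 1.0, "dx": 6.0, "dy": 21.0, "dz": 17.0, "wx": -0.051, "wy": -0.0, "wz": 0.0}, {"grip": 1.0, "dx": 5.9, "dy": 20.1, "dz": 18.1, "wx": -0.051, "wy": -0.0, "wz": 0.0}, {"grip": 1.0, "dx": 6.0, "dy": 19.2, "dz": 19.0, "wx": -0.051, "wy": -0.0, "wz": 0.0}, {"grip": 1.0, "dx": 5.9, "dy": 18.1, "dz": 20.0, "wx": -0.051, "wy": -0.0, "wz": 0.0}, {"grip": 1.0, "dx": 6.0, "dy": 17.2, "dz": 20.9, "wx": -0.051, "wy": -0.0, "wz": 0.0}]
```

View pics/c8.png

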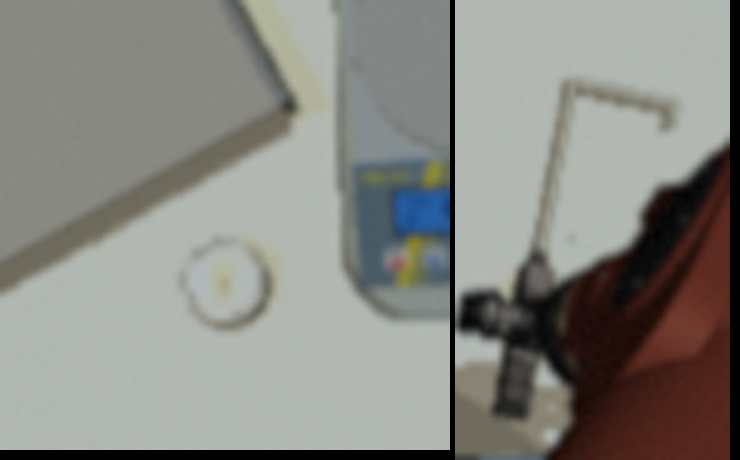

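Tin stands upright at crop (226,283), hook lies flat at its old area (corner (568,85), handle (515,360)). Moving above the tin.

>>> apply_moves:
  commands:
    - {"grip": 1,"dx": -7,"dy": 40,"dz": -20,"wx": -0.04,"wy": 0,"wz": 0}
    - {"grip": 1,"dx": -7,"dy": 40.5,"dz": -18.5,"wx": -0.04,"wy": 0,"wz": 0}
    - {"grip": 1,"dx": -7,"dy": 41.5,"dz": -16.5,"wx": -0.04,"wy": 0,"wz": 0}
    - {"grip": 1,"dx": -7,"dy": 42,"dz": -15,"wx": -0.04,"wy": 0,"wz": 0}
    - {"grip": 1,"dx": -7,"dy": 42.5,"dz": -13.5,"wx": -0.04,"wy": 0,"wz": 0}

```text
time: 15.0
eef_pos: [0.3717, 0.0064, 0.1782]
eef_rot: [[0.009, 0.043, 0.999], [-0.007, 0.999, -0.043], [-1.0, -0.007, 0.01]]
contact_force: [0.6, -0.1, 0.2]
opening: 0.0853
```

>>> apply_moves:
  commands:
    - {"grip": 1,"dx": -7,"dy": 43,"dz": -11.5,"wx": -0.04,"wy": 0,"wz": 0}
    - {"grip": 1,"dx": 0,"dy": 25,"dz": 11,"wx": -0.051,"wy": 0,"wz": 0}
    - {"grip": 1,"dx": 0,"dy": 24,"dz": 12.5,"wx": -0.051,"wy": 0,"wz": 0}
    - {"grip": 1,"dx": 0,"dy": 23.5,"dz": 13.5,"wx": -0.051,"wy": 0,"wz": 0}
    - {"grip": 1,"dx": 0,"dy": 22.5,"dz": 15,"wx": -0.051,"wy": 0,"wz": 0}

```text
time: 15.5
eef_pos: [0.4041, 0.1574, 0.187]
eef_rot: [[0.014, -0.213, 0.977], [-0.006, 0.977, 0.213], [-1.0, -0.009, 0.012]]
contact_force: [-0.2, -0.8, 0.3]
opening: 0.0855
```

```bash
python3 - <<'E'
from h import *
im=load('t7.png');print('tin',onz(im,145+226/5,170+283/5,.028),'onz body mid',onz(im,145+227/5,170+286/5,.014))
h=lambda x,y,z:onz(im,320+(x-455)/5,170+y/5,z)
print('corner',h(568,84,.012))
E
python3 p.py 1 .474,.295,.12,119,6
```

```text
tin [0.47049464 0.29349427 0.028     ] onz body mid [0.46917971 0.29546416 0.014     ]
corner [ 0.60105003 -0.25390994  0.012     ]
t 15.5 p [0.4041 0.1574 0.187 ] yaw 102.3 q [ 12.    8.2 -26.8  54.3  -0.5  -0.3] F [-0.2 -0.8  0.3] o 0.0855
[{"grip": 1.0, "dx": 11.2, "dy": 20.0, "dz": 16.1, "wx": -0.049, "wy": 0.002, "wz": 0.002}, {"grip": 1.0, "dx": 11.2, "dy": 19.2, "dz": 17.2, "wx": -0.049, "wy": 0.002, "wz": 0.002}, {"grip": 1.0, "dx": 11.2, "dy": 18.3, "dz": 18.0, "wx": -0.049, "wy": 0.002, "wz": 0.002}, {"grip": 1.0, "dx": 11.1, "dy": 17.4, "dz": 19.0, "wx": -0.049, "wy": 0.002, "wz": 0.002}, {"grip": 1.0, "dx": 11.2, "dy": 16.4, "dz": 19.8, "wx": -0.049, "wy": 0.002, "wz": 0.002}]
[{"grip": 1.0, "dx": 11.2, "dy": 15.4, "dz": 20.6, "wx": -0.049, "wy": 0.002, "wz": 0.002}]
```

>>> apply_moves:
  commands:
    - {"grip": 1,"dx": 11,"dy": 20,"dz": 16,"wx": -0.049,"wy": 0.002,"wz": 0.002}
    - {"grip": 1,"dx": 11,"dy": 19,"dz": 17,"wx": -0.049,"wy": 0.002,"wz": 0.002}
    - {"grip": 1,"dx": 11,"dy": 18,"dz": 18,"wx": -0.049,"wy": 0.002,"wz": 0.002}
    - {"grip": 1,"dx": 11,"dy": 17,"dz": 18.5,"wx": -0.049,"wy": 0.002,"wz": 0.002}
    - {"grip": 1,"dx": 11,"dy": 16,"dz": 19.5,"wx": -0.049,"wy": 0.002,"wz": 0.002}

```text
time: 16.0
eef_pos: [0.4643, 0.2773, 0.1318]
eef_rot: [[0.005, -0.455, 0.891], [0.001, 0.891, 0.455], [-1.0, -0.001, 0.005]]
contact_force: [-0.3, -0.3, 0.2]
opening: 0.0854
```

```bash
python3 p.py 1 .472,.294,.06,119,5
```

```text
t 16.0 p [0.4643 0.2773 0.1318] yaw 117.1 q [ 23.1  22.5 -16.1  51.1  -0.   -3.9] F [-0.3 -0.3  0.2] o 0.0854
[{"grip": 1.0, "dx": 14.4, "dy": 2.3, "dz": 2.8, "wx": -0.007, "wy": 0.001, "wz": 0.0}, {"grip": 1.0, "dx": 14.3, "dy": 2.3, "dz": 2.9, "wx": -0.007, "wy": 0.001, "wz": 0.0}, {"grip": 1.0, "dx": 14.4, "dy": 2.2, "dz": 2.9, "wx": -0.007, "wy": 0.001, "wz": 0.0}, {"grip": 1.0, "dx": 14.3, "dy": 2.2, "dz": 2.9, "wx": -0.007, "wy": 0.001, "wz": 0.0}, {"grip": 1.0, "dx": 14.4, "dy": 2.3, "dz": 2.9, "wx": -0.007, "wy": 0.001, "wz": 0.0}]
```

>>> apply_moves:
  commands:
    - {"grip": 1,"dx": 14,"dy": 2.5,"dz": 3,"wx": -0.007,"wy": 0.001,"wz": 0}
    - {"grip": 1,"dx": 14,"dy": 2.5,"dz": 3,"wx": -0.007,"wy": 0.001,"wz": 0}
    - {"grip": 1,"dx": 14,"dy": 2,"dz": 3,"wx": -0.007,"wy": 0.001,"wz": 0}
    - {"grip": 1,"dx": 14,"dy": 2,"dz": 3,"wx": -0.007,"wy": 0.001,"wz": 0}
    - {"grip": 1,"dx": 14,"dy": 2,"dz": 3,"wx": -0.007,"wy": 0.001,"wz": 0}

```text
time: 16.5
eef_pos: [0.4732, 0.2955, 0.0569]
eef_rot: [[0.001, -0.488, 0.873], [-0.001, 0.873, 0.488], [-1.0, -0.001, 0.0]]
contact_force: [0.9, 0.2, -0.6]
opening: 0.0854
```

```bash
python3 p.py 1 .472,.294,.03,119,2 .472,.294,.002,119,3
```

```text
t 16.5 p [0.4732 0.2955 0.0569] yaw 119.2 q [ 24.5  29.1 -18.3  42.6  -0.1  -4.7] F [ 0.9  0.2 -0.6] o 0.0854
[{"grip": 1.0, "dx": 13.4, "dy": -0.3, "dz": -0.9, "wx": 0.002, "wy": 0.0, "wz": 0.001}, {"grip": 1.0, "dx": 13.5, "dy": -0.4, "dz": -0.9, "wx": 0.002, "wy": 0.0, "wz": 0.001}]
[{"grip": 1.0, "dx": 9.3, "dy": 0.0, "dz": 0.0, "wx": -0.0, "wy": 0.0, "wz": -0.0}, {"grip": 1.0, "dx": 9.4, "dy": 0.0, "dz": 0.0, "wx": -0.0, "wy": 0.0, "wz": -0.0}, {"grip": 1.0, "dx": 9.3, "dy": 0.0, "dz": 0.0, "wx": -0.0, "wy": 0.0, "wz": -0.0}]
```

>>> apply_moves:
  commands:
    - {"grip": 1,"dx": 13,"dy": -0.5,"dz": -1,"wx": 0,"wy": 0,"wz": 0}
    - {"grip": 1,"dx": 13,"dy": 0,"dz": 0,"wx": 0,"wy": 0,"wz": 0}
    - {"grip": 1,"dx": 11,"dy": 0,"dz": 0,"wx": 0,"wy": 0,"wz": 0}
    - {"grip": 1,"dx": 9,"dy": 0,"dz": 0,"wx": 0,"wy": 0,"wz": 0}
    - {"grip": 1,"dx": 7,"dy": 0,"dz": 0,"wx": 0,"wy": 0,"wz": 0}

```text
time: 17.0
eef_pos: [0.4718, 0.2931, -0.0019]
eef_rot: [[-0.001, -0.487, 0.873], [-0.002, 0.873, 0.487], [-1.0, -0.001, -0.002]]
contact_force: [-0.7, 0.6, 0.3]
opening: 0.0856
```

>>> apply_moves:
  commands:
    - {"grip": 0,"dx": 0,"dy": 0,"dz": 0,"wx": 0,"wy": 0,"wz": 0}
    - {"grip": 0,"dx": 0,"dy": 0,"dz": 0,"wx": 0,"wy": 0,"wz": 0}
    - {"grip": 0,"dx": 0,"dy": 0,"dz": 0,"wx": 0,"wy": 0,"wz": 0}
    - {"grip": 0,"dx": 0,"dy": 0,"dz": 0,"wx": 0,"wy": 0,"wz": 0}
  newtons: 40

```text
time: 17.4
eef_pos: [0.472, 0.2932, -0.0019]
eef_rot: [[-0.001, -0.487, 0.873], [-0.002, 0.873, 0.487], [-1.0, -0.001, -0.002]]
contact_force: [0.3, -1.0, -0.9]
opening: 0.0565
```

```bash
python3 p.py 0 .472,.294,.14,119,5
```

```text
t 17.4 p [ 0.472   0.2932 -0.0019] yaw 119.1 q [ 24.4  33.5 -21.5  35.1  -0.1  -4.8] F [ 0.3 -1.  -0.9] o 0.0565
[{"grip": 0.0, "dx": -28.4, "dy": 0.1, "dz": 0.0, "wx": 0.0, "wy": -0.0, "wz": 0.0}, {"grip": 0.0, "dx": -28.3, "dy": 0.1, "dz": 0.1, "wx": 0.0, "wy": -0.0, "wz": 0.0}, {"grip": 0.0, "dx": -28.4, "dy": 0.1, "dz": -0.0, "wx": 0.0, "wy": -0.0, "wz": 0.0}, {"grip": 0.0, "dx": -28.4, "dy": 0.1, "dz": 0.0, "wx": 0.0, "wy": -0.0, "wz": 0.0}, {"grip": 0.0, "dx": -28.4, "dy": 0.1, "dz": 0.0, "wx": 0.0, "wy": -0.0, "wz": 0.0}]
```

>>> apply_moves:
  commands:
    - {"grip": 0,"dx": -10,"dy": 0,"dz": 0,"wx": 0,"wy": 0,"wz": 0}
    - {"grip": 0,"dx": -25,"dy": 0,"dz": 0,"wx": 0,"wy": 0,"wz": 0}
    - {"grip": 0,"dx": -35,"dy": 0,"dz": 0,"wx": 0,"wy": 0,"wz": 0}
    - {"grip": 0,"dx": -35,"dy": 0,"dz": 0,"wx": 0,"wy": 0,"wz": 0}
    - {"grip": 0,"dx": -35,"dy": 0,"dz": 0,"wx": 0,"wy": 0,"wz": 0}

```text
time: 17.9
eef_pos: [0.4693, 0.2922, 0.1418]
eef_rot: [[-0.007, -0.487, 0.873], [-0.005, 0.873, 0.487], [-1.0, -0.001, -0.009]]
contact_force: [0.3, 0.0, -1.4]
opening: 0.0571
```

```bash
python3 p.py 0 .634,.115,.14,119,10
python3 - <<'E'
from h import *
im=load('t7.png');P=cloud(im)
M=P[140:210,205:275].reshape(-1,3);M=M[abs(M[:,2]-.089)<.004];print('pan',(np.percentile(M,1,0)+np.percentile(M,99,0))/2,M.mean(0))
print(onz(im,241,178,.089))
E
```

```text
t 17.9 p [0.4693 0.2922 0.1418] yaw 119.1 q [ 24.4  23.8 -12.4  54.3  -0.1  -4.8] F [ 0.3  0.  -1.4] o 0.0571
[{"grip": 0.0, "dx": 0.1, "dy": -23.5, "dz": 5.8, "wx": 0.0, "wy": -0.001, "wz": 0.0}, {"grip": 0.0, "dx": 0.2, "dy": -23.5, "dz": 5.7, "wx": 0.0, "wy": -0.001, "wz": 0.0}, {"grip": 0.0, "dx": 0.2, "dy": -23.5, "dz": 5.8, "wx": 0.0, "wy": -0.001, "wz": 0.0}, {"grip": 0.0, "dx": 0.1, "dy": -23.5, "dz": 5.7, "wx": 0.0, "wy": -0.001, "wz": 0.0}, {"grip": 0.0, "dx": 0.2, "dy": -23.5, "dz": 5.8, "wx": 0.0, "wy": -0.001, "wz": 0.0}]
[{"grip": 0.0, "dx": 0.2, "dy": -23.5, "dz": 5.8, "wx": 0.0, "wy": -0.001, "wz": 0.0}, {"grip": 0.0, "dx": 0.2, "dy": -23.5, "dz": 5.7, "wx": 0.0, "wy": -0.001, "wz": 0.0}, {"grip": 0.0, "dx": 0.2, "dy": -23.5, "dz": 5.8, "wx": 0.0, "wy": -0.001, "wz": 0.0}, {"grip": 0.0, "dx": 0.1, "dy": -23.5, "dz": 5.7, "wx": 0.0, "wy": -0.001, "wz": 0.0}, {"grip": 0.0, "dx": 0.2, "dy": -23.5, "dz": 5.8, "wx": 0.0, "wy": -0.001, "wz": 0.0}]
pan [0.63438961 0.11527865 0.08894193] [0.63336214 0.11595609 0.08868474]
[0.62796257 0.10826244 0.089     ]
```

>>> apply_moves:
  commands:
    - {"grip": 0,"dx": 0,"dy": -23.5,"dz": 6,"wx": 0,"wy": -0.001,"wz": 0}
    - {"grip": 0,"dx": 0,"dy": -23.5,"dz": 6,"wx": 0,"wy": -0.001,"wz": 0}
    - {"grip": 0,"dx": 0,"dy": -23.5,"dz": 6,"wx": 0,"wy": -0.001,"wz": 0}
    - {"grip": 0,"dx": 0,"dy": -23.5,"dz": 6,"wx": 0,"wy": -0.001,"wz": 0}
    - {"grip": 0,"dx": 0,"dy": -23.5,"dz": 6,"wx": 0,"wy": -0.001,"wz": 0}

```text
time: 18.4
eef_pos: [0.5578, 0.2056, 0.1547]
eef_rot: [[0.012, -0.492, 0.871], [0.004, 0.871, 0.492], [-1.0, -0.003, 0.012]]
contact_force: [0.1, 1.3, -1.1]
opening: 0.0567
```

```bash
python3 p.py 0 .634,.115,.12,119,5
```

```text
t 18.4 p [0.5578 0.2056 0.1547] yaw 119.5 q [ 13.2  26.4  -6.   56.9   0.  -16.3] F [ 0.1  1.3 -1.1] o 0.0567
[{"grip": 0.0, "dx": 7.1, "dy": -23.3, "dz": 4.3, "wx": 0.002, "wy": 0.002, "wz": 0.001}, {"grip": 0.0, "dx": 7.0, "dy": -23.2, "dz": 4.3, "wx": 0.002, "wy": 0.002, "wz": 0.001}, {"grip": 0.0, "dx": 7.0, "dy": -23.2, "dz": 4.4, "wx": 0.002, "wy": 0.002, "wz": 0.001}, {"grip": 0.0, "dx": 6.9, "dy": -23.3, "dz": 4.5, "wx": 0.002, "wy": 0.002, "wz": 0.001}, {"grip": 0.0, "dx": 6.9, "dy": -23.2, "dz": 4.5, "wx": 0.002, "wy": 0.002, "wz": 0.001}]
```

>>> apply_moves:
  commands:
    - {"grip": 0,"dx": 5,"dy": -23,"dz": 4.5,"wx": 0.002,"wy": 0.002,"wz": 0.001}
    - {"grip": 0,"dx": 5,"dy": -23,"dz": 4.5,"wx": 0.002,"wy": 0.002,"wz": 0.001}
    - {"grip": 0,"dx": 5,"dy": -23,"dz": 4.5,"wx": 0.002,"wy": 0.002,"wz": 0.001}
    - {"grip": 0,"dx": 5,"dy": -23,"dz": 4.5,"wx": 0.002,"wy": 0.002,"wz": 0.001}
    - {"grip": 0,"dx": 5,"dy": -23,"dz": 4.5,"wx": 0.002,"wy": 0.002,"wz": 0.001}

```text
time: 18.9
eef_pos: [0.638, 0.1125, 0.1358]
eef_rot: [[0.007, -0.483, 0.876], [0.004, 0.876, 0.483], [-1.0, 0.0, 0.008]]
contact_force: [0.7, 0.5, -1.4]
opening: 0.0571
```

>>> apply_moves:
  commands:
    - {"grip": 0,"dx": 0,"dy": 0,"dz": 0,"wx": 0,"wy": 0,"wz": 0}

```text
time: 19.0
eef_pos: [0.6394, 0.1101, 0.1359]
eef_rot: [[0.007, -0.481, 0.877], [0.003, 0.877, 0.481], [-1.0, -0.001, 0.008]]
contact_force: [0.2, -0.2, 0.1]
opening: 0.0569
```

```bash
python3 p.py 0 .634,.115,.09,119,4
```

```text
t 19.0 p [0.6394 0.1101 0.1359] yaw 118.7 q [  3.2  33.2   2.5  58.9   0.2 -25.5] F [ 0.2 -0.2  0.1] o 0.0569
[{"grip": 0.0, "dx": 11.5, "dy": 1.7, "dz": -0.7, "wx": -0.001, "wy": 0.002, "wz": 0.0}, {"grip": 0.0, "dx": 11.4, "dy": 1.7, "dz": -0.7, "wx": -0.001, "wy": 0.002, "wz": 0.0}, {"grip": 0.0, "dx": 11.5, "dy": 1.8, "dz": -0.6, "wx": -0.001, "wy": 0.002, "wz": 0.0}, {"grip": 0.0, "dx": 11.5, "dy": 1.7, "dz": -0.6, "wx": -0.001, "wy": 0.002, "wz": 0.0}]
```

>>> apply_moves:
  commands:
    - {"grip": 0,"dx": 12,"dy": 2,"dz": -1,"wx": 0,"wy": 0.002,"wz": 0}
    - {"grip": 0,"dx": 12,"dy": 2,"dz": -1,"wx": 0,"wy": 0.002,"wz": 0}
    - {"grip": 0,"dx": 10,"dy": 2,"dz": -1,"wx": 0,"wy": 0.002,"wz": 0}
    - {"grip": 0,"dx": 6,"dy": 1,"dz": 0,"wx": 0,"wy": 0.002,"wz": 0}
    - {"grip": 0,"dx": 0,"dy": 0,"dz": 0,"wx": 0,"wy": 0,"wz": 0}

```text
time: 19.5
eef_pos: [0.6308, 0.1174, 0.0934]
eef_rot: [[-0.001, -0.482, 0.876], [-0.0, 0.876, 0.482], [-1.0, 0.001, -0.001]]
contact_force: [0.3, 0.2, 0.2]
opening: 0.0572
```

```bash
python3 p.py 0 .634,.115,.087,119,4
```

```text
t 19.5 p [0.6308 0.1174 0.0934] yaw 118.8 q [  4.   34.9  -1.3  53.9  -0.  -24.8] F [0.3 0.2 0.2] o 0.0572
[{"grip": 0.0, "dx": 1.6, "dy": -0.9, "dz": 0.4, "wx": -0.001, "wy": -0.0, "wz": -0.0}, {"grip": 0.0, "dx": 1.6, "dy": -0.9, "dz": 0.4, "wx": -0.001, "wy": -0.0, "wz": -0.0}, {"grip": 0.0, "dx": 1.6, "dy": -0.9, "dz": 0.4, "wx": -0.001, "wy": -0.0, "wz": -0.0}, {"grip": 0.0, "dx": 1.6, "dy": -1.0, "dz": 0.4, "wx": -0.001, "wy": -0.0, "wz": -0.0}]
```

>>> apply_moves:
  commands:
    - {"grip": 0,"dx": 2,"dy": 0,"dz": 0,"wx": 0,"wy": 0,"wz": 0}
    - {"grip": 0,"dx": 1.5,"dy": 0,"dz": 0,"wx": 0,"wy": 0,"wz": 0}
    - {"grip": 0,"dx": 1,"dy": 0,"dz": 0,"wx": 0,"wy": 0,"wz": 0}

```text
time: 19.8
eef_pos: [0.6308, 0.1182, 0.089]
eef_rot: [[-0.001, -0.483, 0.875], [-0.0, 0.875, 0.483], [-1.0, 0.0, -0.001]]
contact_force: [0.1, 0.5, -0.1]
opening: 0.0571
```

>>> apply_moves:
  commands:
    - {"grip": 0,"dx": 1,"dy": 0,"dz": 0,"wx": 0,"wy": 0,"wz": 0}
    - {"grip": 0,"dx": 0.7,"dy": 0,"dz": 0,"wx": 0,"wy": 0,"wz": 0}

```text
time: 20.0
eef_pos: [0.6312, 0.1182, 0.0877]
eef_rot: [[-0.0, -0.483, 0.875], [-0.0, 0.875, 0.483], [-1.0, -0.0, -0.0]]
contact_force: [-0.2, 0.7, -0.2]
opening: 0.0569
```

```bash
python3 p.py 0 .634,.115,.087,119,1
python3 - <<'E'
from h import *
b=save('scene','s2.png'); cv2.imwrite('pics/c9.png',cv2.resize(b['color'][150:260,160:290,::-1],None,fx=5,fy=5,interpolation=cv2.INTER_CUBIC))
E
```

```text
t 20.0 p [0.6312 0.1182 0.0877] yaw 118.9 q [  4.1  35.2  -1.7  53.1  -0.  -24.8] F [-0.2  0.7 -0.2] o 0.0569
[{"grip": 0.0, "dx": 0.7, "dy": -4.1, "dz": 0.9, "wx": -0.002, "wy": -0.0, "wz": 0.0}]
```

View pics/c9.png

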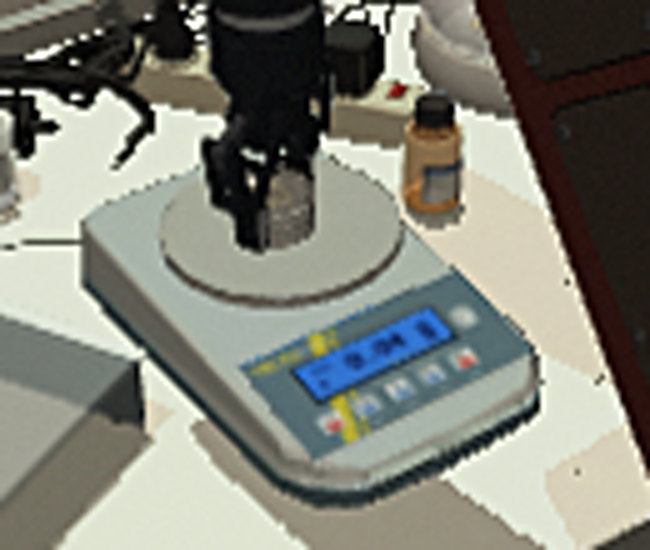

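The tin is held over the pan's middle, (287,215) in the crop, practically at the surface. Lower in small steps until contact shows.

>>> apply_moves:
  commands:
    - {"grip": 0,"dx": 1,"dy": 0,"dz": 0,"wx": 0,"wy": 0,"wz": 0}
    - {"grip": 0,"dx": 0.5,"dy": 0,"dz": 0,"wx": 0,"wy": 0,"wz": 0}

```text
time: 20.25
eef_pos: [0.6314, 0.1182, 0.0875]
eef_rot: [[0.001, -0.483, 0.876], [0.0, 0.876, 0.483], [-1.0, -0.0, 0.001]]
contact_force: [-1.4, -0.4, 2.4]
opening: 0.0571
```

>>> apply_moves:
  commands:
    - {"grip": 0,"dx": 0.7,"dy": 0,"dz": 0,"wx": 0,"wy": 0,"wz": 0}

```text
time: 20.35
eef_pos: [0.6314, 0.1182, 0.0874]
eef_rot: [[0.001, -0.483, 0.876], [0.0, 0.876, 0.483], [-1.0, -0.0, 0.001]]
contact_force: [-3.5, -0.3, 6.7]
opening: 0.057
```

Contact confirmed (6.7 N). Release and retreat.

>>> apply_moves:
  commands:
    - {"grip": 0,"dx": -0.5,"dy": 0,"dz": 0,"wx": 0,"wy": 0,"wz": 0}
    - {"grip": 0.75,"dx": 0,"dy": 0,"dz": 0,"wx": 0,"wy": 0,"wz": 0}
    - {"grip": 0.85,"dx": 0,"dy": 0,"dz": 0,"wx": 0,"wy": 0,"wz": 0}
    - {"grip": 1,"dx": 0,"dy": 0,"dz": 0,"wx": 0,"wy": 0,"wz": 0}
    - {"grip": 1,"dx": 0,"dy": 0,"dz": 0,"wx": 0,"wy": 0,"wz": 0}

```text
time: 20.85
eef_pos: [0.6319, 0.1181, 0.088]
eef_rot: [[0.002, -0.483, 0.876], [0.0, 0.876, 0.483], [-1.0, -0.001, 0.002]]
contact_force: [0.3, -0.1, -0.4]
opening: 0.0852
```

>>> apply_moves:
  commands:
    - {"grip": 1,"dx": -5,"dy": 0,"dz": 0,"wx": 0,"wy": 0,"wz": 0}
    - {"grip": 1,"dx": -15,"dy": 0,"dz": 0,"wx": 0,"wy": 0,"wz": 0}
    - {"grip": 1,"dx": -30,"dy": 0,"dz": 0,"wx": 0,"wy": 0,"wz": 0}
    - {"grip": 1,"dx": -40,"dy": 0,"dz": 0,"wx": 0,"wy": 0,"wz": 0}
    - {"grip": 1,"dx": -40,"dy": 0,"dz": 0,"wx": 0,"wy": 0,"wz": 0}

```text
time: 21.35
eef_pos: [0.6278, 0.1177, 0.2166]
eef_rot: [[-0.01, -0.483, 0.876], [-0.001, 0.876, 0.483], [-1.0, 0.004, -0.009]]
contact_force: [1.3, -0.3, 0.8]
opening: 0.0858
```

>>> apply_moves:
  commands:
    - {"grip": 1,"dx": 0,"dy": 0,"dz": -45,"wx": 0,"wy": 0,"wz": 0}
    - {"grip": 1,"dx": 0,"dy": 0,"dz": -45,"wx": 0,"wy": 0,"wz": 0}
    - {"grip": 1,"dx": 0,"dy": 0,"dz": -45,"wx": 0,"wy": 0,"wz": 0}
    - {"grip": 1,"dx": 0,"dy": 0,"dz": -40,"wx": 0,"wy": 0,"wz": 0}
    - {"grip": 1,"dx": 0,"dy": 0,"dz": 0,"wx": 0,"wy": 0,"wz": 0}

```text
time: 21.85
eef_pos: [0.4776, 0.0315, 0.2265]
eef_rot: [[0.012, -0.484, 0.875], [-0.001, 0.875, 0.484], [-1.0, -0.006, 0.01]]
contact_force: [0.1, 0.7, 0.2]
opening: 0.0857
```

```bash
python3 p.py 1
python3 - <<'E'
from h import *
im=save('top','t9.png');c=im['color'][:,:,::-1]
a=cv2.resize(c[100:262,90:420],None,fx=2.4,fy=2.4,interpolation=cv2.INTER_CUBIC);cv2.imwrite('pics/c10.png',a)
M=cloud(im)[140:210,205:275].reshape(-1,3);k=(M[:,2]>.105)&(M[:,2]<.13);Q=M[k];print(k.sum(),Q.mean(0),Q.std(0))
p=Q[:,:2].mean(0);print('off',np.hypot(*(p-[.634,.115])))
E
```

```text
t 21.85 p [0.4776 0.0315 0.2265] yaw 119.0 q [ -5.   11.2 -16.7  61.3   0.  -34. ] F [0.1 0.7 0.2] o 0.0857
172 [0.63633525 0.12820219 0.11676034] [0.01471944 0.01264494 0.00265427]
off 0.013407132322770106
```

View pics/c10.png

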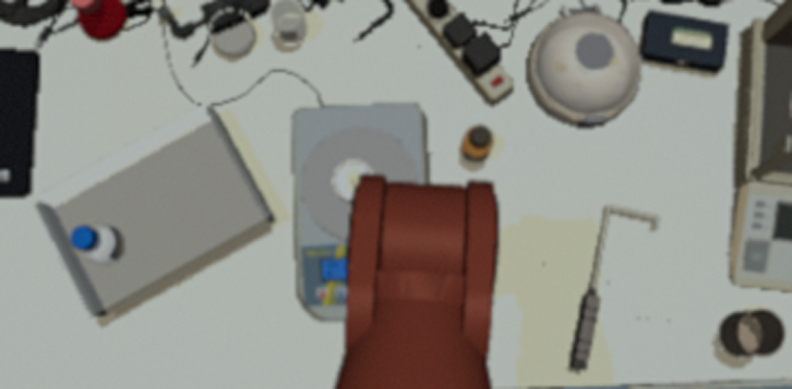

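The tin (355,180) stands on the pan, partly hidden by the arm. The hook lies on the bench at right, and the bottles and can look unmoved. One numeric check of the hook, then hand in.

Run:
```python
from h import *
im=load('t9.png');o=load('t0.png')
M=cloud(im)[205:262,322:355].reshape(-1,3);Q=M[(M[:,2]>.025)&(M[:,2]<.05)];print('handle',len(Q),Q.mean(0),Q[:,2].max())
b=load('t9.png');print('buffer',dep(im,90+85/2.4,100+237/2.4),'was',dep(o,90+85/2.4,100+237/2.4),'amber',dep(im,90+480/2.4,100+135/2.4),dep(o,90+480/2.4,100+135/2.4))
job_done()
```

```text
handle 207 [ 0.41900237 -0.20893087  0.03199845] 0.04105247696869241
buffer [0.5554797  0.47618384 0.16971483] was [0.55519223 0.47541797 0.17178904] amber [ 0.69960471 -0.06118947  0.08933769] [ 0.6984402  -0.06080558  0.09410928]
the job is handed in; nothing more can be done
```

I drew the tin out from under the riser with the rake hook. I then laid the hook flat on the bench by its starting place and set the tin upright on the balance pan. The job was handed in at about 22 s of the 69 s allowed; `job_done()` reports no verdict.

**What the last checks showed:**
- **Drawing out:** the tin's centre came out to about 70 mm in front of the riser's edge, still standing, before the gripper touched it.
- **Tin on the pan:** its lid top measures 0.117 m, which matches the pan height plus the tin's 28 mm. The robot let it go only after contact was felt on the pan (6.7 N).
- **Tin position, two readings disagree:** the gripper let go about 4 mm from the pan's centre. The last camera reading gave about 13 mm, but the arm partly hid the tin in that view, so I trust the first. Both are inside the 30 mm limit.
- **Hook:** it lies on the bench, with the handle top at the height expected for lying flat, and it is well clear of the riser.
- **Bottles and can:** both bottles read within about 2 mm sideways of where they started. I checked the metal can only by eye, and it looked unmoved.
- **Robot:** the gripper is open and backed away, touching nothing.

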